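# Press the ferrules home on a batch of awl hafts in the locking clamp

### The arm

A 6-joint arm with a two-finger parallel gripper is mounted at the origin on the work surface. World frame = base frame: x ahead of the robot, y to its left, z up, the work surface at z = 0. Lengths are in m, angles in degrees, forces in N, time in s.
With the tool pointing down it reaches from about 0.4 to 0.825 m from the base axis. Payload 7 kg.
Tool frame: the origin (TCP) lies on the centre line of the jaws, within the pads' length; the fingertips stand 22 mm ahead of it and the grasp point (between the pads) lies 3 mm ahead of it; z points along the fingers, y is the line along which they close (so a half turn about z gives the same grasp; the last joint's range is limited). The gripper opens to 88 mm and grips with 3 to 60 N. Pads are 19 mm wide; open, the fingers measure 130 mm over their backs; the gripper's body (78 mm by 193 mm) begins 47 mm behind the grasp point.
Start: joints at [84.517, 20.546, 0.682, 0, -70.136, -16.507], TCP at [0.253, 0.626, 0.223] pointing down, gripper open.
Joint ranges: [-176.03, 176.03], [-82.01, 121.73], [-58.28, 71.71], [-173.87, 95.51], [-174.79, -0.11], [-173.66, 173.66]. Speed limits (degrees/s): [136.94, 136.94, 172.46, 180, 180, 180].

### API

Orientations are given as [roll, pitch, yaw] about the fixed x, y, z axes, in that order (R = Rz(yaw) Ry(pitch) Rx(roll)).
In Python, from plant import get_state, cams, r gives the robot as it stands.
- The arm moves only by the tool apply_moves, never from a script. Its argument "targets" is a list of rows, each an object with "dp": the shift along the world's x, y, z in m, a list of three; "yaw": the turn about the world's z in degrees. In form: [{"dp": [x, y, z], "yaw": yaw}, ...]. A call has 1 to 20 rows; each row is the pose to reach, as a shift and turn from the pose commanded when the call began; what a row does not reach only later rows make up. A row lasts 1/12 s, in which the tool goes at most 41.7 mm and 7.16 degrees, less where a joint would pass 70% of its speed; a pose out of reach is approached as far as the arm can. A call with a gripper value outside its range is refused whole. "grip" is the gripper command: -1 is fully open, 1 is shut, values between are in proportion, set as the call begins (left out, the last holds). The fingers move at their own pace and stop on an object; "squeeze" is the grip in N (left out, the last holds). Time passes only in rows, so rows that repeat a pose let the fingers close. It gives the time, the measured TCP pose, the force, the opening and the grip force at its end, in the units of the state.
- get_state(): the state, without advancing time (a new reading comes with each control period).
- cams.capture(name): name is "scene" or "side" or "wrist"; returns a dict with "image" (384x512x3 uint8, red, green, blue), "range_z" (384x512 float32, m along the optical axis (not along the pixel's ray), 0 where there is no reading), "fx", "fy", "cx", "cy" (pixels), "R" (3x3) and "t" (3): a world point X has camera coordinates R X + t; the wrist camera has in their place "T_tool_cam" (4x4, takes a point from camera to tool coordinates, whose origin is the TCP and whose axes are the flange's). Camera axes: x right, y down, z forward; pixel columns grow to the right and rows downward; lengths in m; the calibration is good to about 2 mm. A picture is of the moment at which its call begins: read the wrist's pose just before it.
- r.close_job(): hands the job in; it is judged then, once.
The state is a dict: "time_s": time; "joints": joint angles; "qd": joint speeds; "joint_torque": joint torques, N m; "tcp_pos": TCP position; "eef_rot": TCP orientation; "contact_force": force on the tool from outside, world axes, zero at the start; "moment": the same for the moment, N m; "gripper_width": finger opening in m; "gripper_force": force on a finger pad.
Only numpy, scipy, OpenCV 4.12 (cv2) and the standard library are available. Lean on these libraries where they do the work, as an engineer would, in place of code of your own. Each camera call takes 0.05 s, during which the arm holds its last target. There are 200 camera calls.

### The job

The awl hafts in the lidded wooden case still have their brass ferrules standing proud: open the lid right back onto its stop, then take the hafts one at a time to the bench-mounted locking clamp, lay each between the pads, squeeze the blue handle until it locks over centre and drives the ferrule fully home, and flick the red release lever to free it. Lay every finished haft flat in a trough of the grey tray, and finish with the clamp open and the case shut. Press the ferrules only with the clamp, never force the locked handle open without the release lever, and leave the other things on the bench where they are.

Things in the scene. Friction and masses are not known exactly. Their poses are not given: they have to be found in the camera images.
- lid (a joint): Wooden case with a hinged lid: angle of the lid in rad, 0 shut, 1.85 when it leans back on its stop. The lid (122 x 212 x 8 mm, 0.15 kg) hinges on the case's far long edge and falls shut by its own weight below about 1.5 rad; past that it falls back onto its stop.
- case: Wooden case fixed to the bench, 122 x 212 x 60 mm outside (own x, y, z), walls and floor 6 mm; origin at the centre of its underside, x from the front towards the hinge. Three troughs 34 mm wide, 110 mm long run along its x at y = -58, 0 and +58 mm, between padded battens 24 mm wide and 8 mm high. Some troughs may be empty.
- lid_handle (a point): Middle of the brass bar handle on the lid (round bar 11 mm thick, 100 mm long, along the case's y, on two thin posts 85 mm apart, 35 mm above the lid's face): the point to grip, 43 mm above the lid's underside and 112 mm in front of the hinge when shut, 10 mm from the lid's front edge.
- lid_hinge (a point): Point on the lid's hinge line, mid-length, at the case's far top edge (60.5 mm above the bench); the hinge line is the case's y axis, and a shut lid reaches from here towards the case's -x.
- press: Steel locking C-clamp (locking pliers) bolted flat on a fixed brown board 245 x 190 x 18 mm. Origin on the bench under its head; x along the clamp from handles to jaws, y from the fixed jaw to the moving jaw. Its parts lie flat 39 to 54 mm above the bench. Fixed handle: 12 mm thick at y = -10, x = -10 to -128 mm, its screw ends at x = -150. The throat between the jaw arms is open above.
- press_bed (a point): The place for a haft: 46 mm above the bench, at x = 95, y = 10 mm of the clamp, midway between the open pads (about 101 mm apart along the clamp's y). A haft lies along the clamp's y, either way round, axis at this height, in a dark wooden cradle (floor 32 mm above the bench, 34 mm wide between lips 7 mm high and 10 mm wide). Closing, the moving pad (+y) pushes it to the fixed pad.
- handle (a joint): Angle of the clamp's blue squeeze handle against the moving jaw, in rad: 0 fully open (a spring holds it there), 0.95 on centre, 1.03 at its stop over centre, where it stays locked by itself. The handle sweeps about 0.62 rad (35 degrees) over the bench meanwhile. Its pin is vertical, at about x = 5 to 13, y = 26 to 28 mm of the clamp.
- handle_push (a point): Point on the outer side face (the side away from the fixed handle) of the squeeze handle, 105 mm from its pin, 46 mm above the bench; the handle is 12 mm thick, 15 mm high, 138 mm long. Push it here towards the fixed handle, across the clamp to its -y: from y = 78 mm (x = -85) open to y = 17 mm (x = -91) locked; up to 15 N.
- release (a joint): Angle of the red release lever in the tail of the squeeze handle, in rad: 0 at rest (sprung), up to 0.45. With the clamp locked, turning it by about 0.3 rad (push its tab sideways) levers the handle back over centre, and the clamp springs open by itself.
- release_tab (a point): Middle of the upright red tab of the release lever (14 wide, 5 thick, from 42 to 88 mm above the bench; this point is 76 mm up), just past the end of the squeeze handle, 153 mm from its pin. Push it sideways, away from the fixed handle (clamp's +y), by 30 to 45 mm, with 2 to 6 N, until the clamp springs open; fingertips 60 mm above the bench clear the fixed handle.
- tray: Low grey tray for finished hafts, fixed to the bench, 122 x 212 x 26 mm, floor 6 mm, with the same three troughs as the case (34 mm wide, 110 mm long, along its x, at y = -58, 0 and +58 mm, between cork battens 8 mm high). Origin at the centre of its underside.
- haft1: Awl haft 1 (may be absent): octagonal pale beech handle 62 mm long and 28 mm across its flats, 80 g with its brass ferrule (21 mm diameter). Origin on its axis, x along the axis towards the ferrule: wood from x = -40 to +22 mm, the ferrule's end at +46 mm while proud and +40 mm when home. Lying down, its axis is 14 mm above what it lies on.
- ferrule1 (a joint): How far the ferrule of haft 1 has been pressed on, in m: 0 standing 6 mm proud, 0.006 fully home against the wood. It is a tight fit (15 N to move it) and stays where it is pressed.
- haft2: Awl haft 2 (may be absent): octagonal pale beech handle 62 mm long and 28 mm across its flats, 80 g with its brass ferrule (21 mm diameter). Origin on its axis, x along the axis towards the ferrule: wood from x = -40 to +22 mm, the ferrule's end at +46 mm while proud and +40 mm when home. Lying down, its axis is 14 mm above what it lies on.
- ferrule2 (a joint): How far the ferrule of haft 2 has been pressed on, in m: 0 standing 6 mm proud, 0.006 fully home against the wood. It is a tight fit (15 N to move it) and stays where it is pressed.
- haft3: Awl haft 3 (may be absent): octagonal pale beech handle 62 mm long and 28 mm across its flats, 80 g with its brass ferrule (21 mm diameter). Origin on its axis, x along the axis towards the ferrule: wood from x = -40 to +22 mm, the ferrule's end at +46 mm while proud and +40 mm when home. Lying down, its axis is 14 mm above what it lies on.
- ferrule3 (a joint): How far the ferrule of haft 3 has been pressed on, in m: 0 standing 6 mm proud, 0.006 fully home against the wood. It is a tight fit (15 N to move it) and stays where it is pressed.
- mug: A bystander to leave alone: red mug, 80 mm wide, 95 mm high. Origin at its underside.
- dye: A bystander to leave alone: amber dye bottle, 52 mm wide, 130 mm high. Origin at its underside.
- wax_tin: A bystander to leave alone: flat aluminium wax tin, 68 mm wide, 35 mm high. Origin at its underside.
- spool: A bystander to leave alone: dark wooden thread spool, 44 mm wide, 46 mm high. Origin at its underside.
- cutters: A bystander to leave alone: red-handled cutters lying down. Origin at its underside.
- slicker: A bystander to leave alone: dark wooden edge slicker block, 95 x 35 x 22 mm. Origin at its underside.
Not all that is in view belongs to the job. Leave any green look-alike of the case alone.

How it is judged:
By the outcome, as a careful person would: the job done as asked, in the order asked, and still so for the second after the job is handed in, with the robot touching nothing.
Of haft1, haft2, haft3 only 2 to 3 are there at a start; the rules pass over those that are not, and their reading is None.
At some moment in a run one of haft1, haft2, haft3 may be knocked a few centimetres aside while the robot is not near it.
Once in a run the grip may slacken for a moment while it holds something.
It also fails if it takes over 210 s, if anything falls off the work surface, if the arm or the gripper's body presses on something with over 40 N, if the wrist force passes 120 N, or if a joint passes its speed limit or range.

## Working session

There is one attempt and no reset: what is moved stays moved. The work goes in short steps, Python scripts to look and compute and a tool call to move; the robot and the scene stay as the last step left them, time stands still between calls to the robot, and variables do not carry over. Pictures are saved under pics/ and viewed, at most 14 in all, crops included, and the job is handed in when it is done.

Besides the shell and the picture viewer there is one more tool, called after "Call:" by a JSON object that holds its "op" and its "data", one argument or row to a line. apply_moves: Moves the arm, as the interface text tells. Its arguments: {"type":"object","properties":{"targets":{"type":"array","items":{"type":"object","properties":{"dp":{"type":"array","items":{"type":"number"}},"yaw":{"type":"number"}}}},"grip":{"type":"number"},"squeeze":{"type":"number"}},"required":["targets"]}

```bash
ls; mkdir -p pics
cat > h.py <<'E'
from plant import get_state, cams, r
import numpy as np, cv2
from scipy.spatial.transform import Rotation as Ro
def cap(n):
    s=get_state(); c=cams.capture(n)
    if n=="wrist":
        T=np.eye(4); T[:3,:3]=Ro.from_euler('xyz',s['eef_rot'],degrees=True).as_matrix(); T[:3,3]=s['tcp_pos']
        W=T@c['T_tool_cam']; c['Rw']=W[:3,:3]; c['o']=W[:3,3]
    else:
        c['Rw']=c['R'].T; c['o']=-c['R'].T@c['t']
    return c
def ray(c,u,v,z):
    d=c['Rw']@np.array([(u-c['cx'])/c['fx'],(v-c['cy'])/c['fy'],1]); return c['o']+d*(z-c['o'][2])/d[2]
def cloud(c):
    v,u=np.mgrid[:384,:512]; Z=c['range_z']
    P=np.stack([(u-c['cx'])/c['fx']*Z,(v-c['cy'])/c['fy']*Z,Z],-1)@c['Rw'].T+c['o']; P[Z==0]=np.nan; return P
def proj(c,X):
    p=c['Rw'].T@(np.array(X)-c['o']); return p[0]/p[2]*c['fx']+c['cx'],p[1]/p[2]*c['fy']+c['cy']
def save(im,n,s=1):
    im=cv2.cvtColor(im,cv2.COLOR_RGB2BGR); cv2.imwrite('pics/'+n,cv2.resize(im,None,fx=s,fy=s,interpolation=cv2.INTER_CUBIC))
def st():
    s=get_state()
    for k in('time_s','tcp_pos','eef_rot','contact_force','gripper_width','gripper_force','joints'): print(k,np.round(s[k],4))
E
python3 - <<'E'
from h import *
st()
for n in('scene','side','wrist'):
    c=cap(n); save(c['image'],n+'0.png',1.5); np.save(n+'0.npy',cloud(c)); print(n,c['o'],c['Rw'][:,2])
E
```

```text
pics
time_s 0.0
tcp_pos [0.2526 0.6254 0.2217]
eef_rot [ 1.799056e+02 -9.000000e-03 -2.199550e+01]
contact_force [-0.2531  0.3026 -0.1337]
gripper_width 0.0878
gripper_force 0.0
joints [ 8.45179e+01  2.05883e+01  6.32200e-01 -1.94000e-02 -7.01370e+01
 -1.65068e+01]
scene [ 1.29894662 -0.03113116  1.06401343] [-0.61513362  0.01399573 -0.78829864]
side [ 0.19543205 -0.70468136  0.93891478] [ 0.31041666  0.60284649 -0.73499497]
wrist [0.33010196 0.59443036 0.3843521 ] [-0.28159322  0.11258821 -0.95290564]
```

View pics/scene0.png

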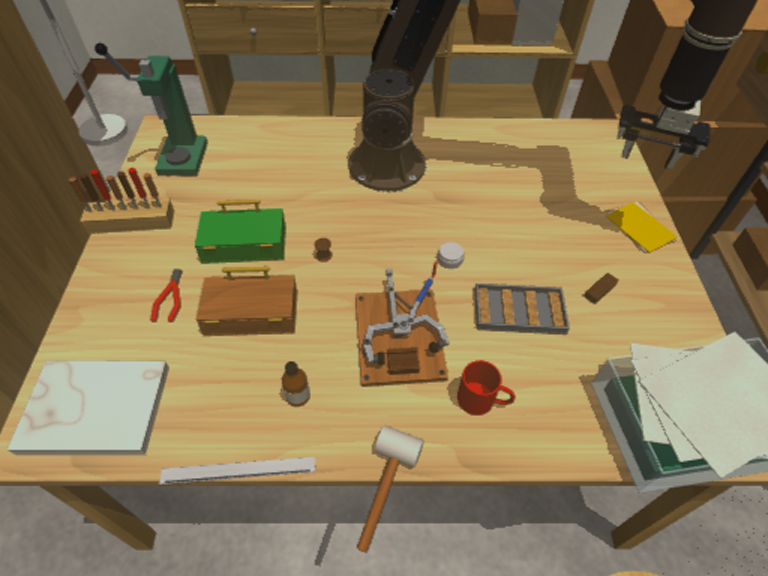

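View pics/side0.png

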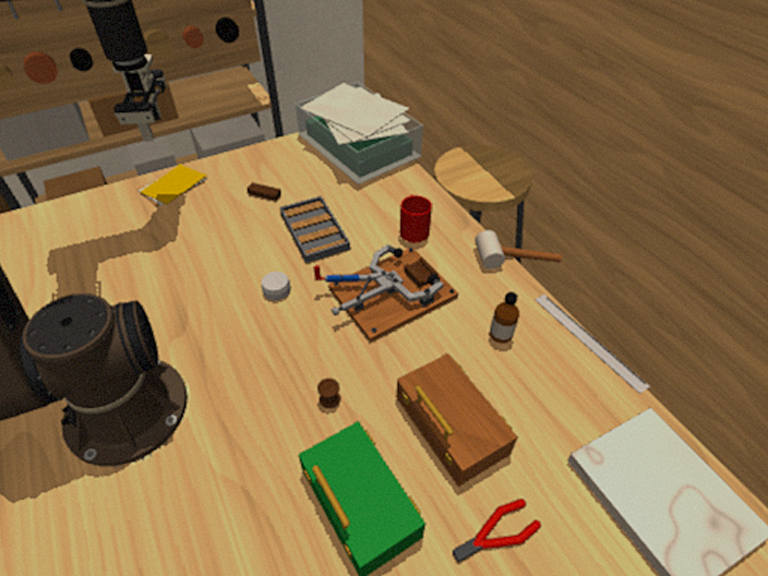

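The scene view (768-wide) shows these candidates for the case: the wooden one at (247,303) with a brass handle on the robot side, and the green look-alike at (240,233). I choose the wooden one. The clamp board is at (402,338) with the blue handle at (423,292) and the red tab at (434,268). The grey tray is at (520,307). Bystanders are the mug at (482,388), tin at (451,256), dye at (295,384), spool at (322,247), cutters at (167,297) and slicker at (601,289).

Run:
```python
from h import *
def rect(P,m,n):
    p=P[m][:,:2].astype(np.float32); 
    lo,hi=np.percentile(p,[0.5,99.5],axis=0); p=p[((p>lo-.003)&(p<hi+.003)).all(1)]
    print(n,len(p),cv2.minAreaRect(p),'med z',np.median(P[m][:,2]))
for n in('scene','side'):
    c=cap(n); im=c['image']; P=cloud(c); hsv=cv2.cvtColor(im,cv2.COLOR_RGB2HSV).astype(int)
    x,y,z=P[...,0],P[...,1],P[...,2]
    box=lambda x0,x1,y0,y1,z0,z1:(x>x0)&(x<x1)&(y>y0)&(y<y1)&(z>z0)&(z<z1)
    k=ray(c,247/1.5,290/1.5,.068) if n=='scene' else ray(c,455/1.5,410/1.5,.068); print(n,'case',k)
    H,S,V=hsv[...,0],hsv[...,1],hsv[...,2]
    rect(P,box(k[0]-.14,k[0]+.14,k[1]-.16,k[1]+.16,.060,.075)&~((H>45)&(H<75)),'lid')
    rect(P,box(k[0]-.14,k[0]+.14,k[1]-.16,k[1]+.16,.092,.115)&~((H>45)&(H<75)),'bar')
    t=ray(c,520/1.5,307/1.5,.02) if n=='scene' else ray(c,315/1.5,228/1.5,.02); print('tray',t)
    rect(P,box(t[0]-.13,t[0]+.13,t[1]-.16,t[1]+.16,.02,.035),'tray')
    b=ray(c,402/1.5,340/1.5,.018) if n=='scene' else ray(c,395/1.5,295/1.5,.018); print('board',b)
    rect(P,box(b[0]-.17,b[0]+.15,b[1]-.13,b[1]+.13,.012,.024),'board')
    rect(P,box(b[0]-.25,b[0]+.15,b[1]-.13,b[1]+.13,.03,.1)&(H>100)&(H<125)&(S>120),'blue')
    m=box(b[0]-.25,b[0]+.05,b[1]-.1,b[1]+.16,.03,.12)&((H<6)|(H>174))&(S>170); rect(P,m,'red')
    m=box(b[0]-.25,b[0]+.05,b[1]-.1,b[1]+.13,.07,.1); rect(P,m,'tabtop')
    m=box(b[0]-.25,b[0]+.15,b[1]-.13,b[1]+.13,.034,.065)&(S<70); rect(P,m,'steel')
    save(im[150:290,220:400] if n=='scene' else im[150:250,190:320],n+'_cl.png',4)
```

```text
scene case [ 0.53692332 -0.3290434   0.068     ]
lid 1831 ((0.5083120465278625, -0.3297214210033417), (0.22585450112819672, 0.21195735037326813), 2.077444314956665) med z 0.06843510163225808
bar 103 ((0.5042721033096313, -0.3310231864452362), (0.014145013876259327, 0.10738217085599899), 2.7425220012664795) med z 0.1071714186578645
tray [0.54703553 0.31584976 0.02      ]
tray 354 ((0.5449050068855286, 0.31718093156814575), (0.21337580680847168, 0.1265202909708023), 87.31084442138672) med z 0.024912377453503387
board [0.64017077 0.03046628 0.018     ]
board 2191 ((0.6211001873016357, 0.02410121262073517), (0.2474444955587387, 0.18983690440654755), 4.445277214050293) med z 0.01843314202512647
blue 38 ((0.5206782221794128, 0.08441208302974701), (0.00973435677587986, 0.07098417729139328), 61.818939208984375) med z 0.053444100692502494
red 2 ((0.47189563512802124, 0.10849505662918091), (0.012170331552624702, 0.0), 157.69497680664062) med z 0.06893760014588546
tabtop 10 ((0.46970173716545105, 0.11077906936407089), (0.003971784841269255, 0.012515829876065254), 54.26682662963867) med z 0.0847
[... 727 characters left out ...]
206381916999817, 0.022635668516159058), (0.247403085231781, 0.19487982988357544), 3.9593992233276367) med z 0.017750424396038134
blue 81 ((0.6129397749900818, 0.07758480310440063), (0.10258923470973969, 0.24058707058429718), 60.603187561035156) med z 0.049416288569838485
red 25 ((0.4704839885234833, 0.1063280701637268), (0.004876496735960245, 0.015952138230204582), 59.006343841552734) med z 0.06422815347565969
tabtop 17 ((0.4692908525466919, 0.10852518677711487), (0.004596596118062735, 0.01398784015327692), 45.040313720703125) med z 0.08086554790298461
steel 711 ((0.600708544254303, 0.04488023370504379), (0.17391590774059296, 0.25508859753608704), 75.54192352294922) med z 0.05116028939791012
```

Call:
{"op": "apply_moves", "data": {
  "targets": [
    {"dp":[0.03,-0.03,0.03],"yaw":-7},
    {"dp":[0.05,-0.06,0.06],"yaw":-14},
    {"dp":[0.07,-0.1,0.09],"yaw":-21},
    {"dp":[0.09,-0.14,0.13],"yaw":-28},
    {"dp":[0.11,-0.18,0.13],"yaw":-35},
    {"dp":[0.13,-0.22,0.13],"yaw":-42},
    {"dp":[0.15,-0.26,0.13],"yaw":-49},
    {"dp":[0.17,-0.3,0.13],"yaw":-56},
    {"dp":[0.19,-0.34,0.13],"yaw":-64},
    {"dp":[0.21,-0.37,0.13],"yaw":-64},
    {"dp":[0.23,-0.4,0.13],"yaw":-64},
    {"dp":[0.25,-0.43,0.13],"yaw":-64},
    {"dp":[0.27,-0.46,0.13],"yaw":-64},
    {"dp":[0.29,-0.5,0.13],"yaw":-64},
    {"dp":[0.31,-0.54,0.13],"yaw":-64},
    {"dp":[0.33,-0.575,0.13],"yaw":-64},
    {"dp":[0.33,-0.575,0.13],"yaw":-64},
    {"dp":[0.33,-0.575,0.13],"yaw":-64}
  ]
}}

```text
time_s: 1.75
tcp_pos: [0.5845, 0.0459, 0.3518]
eef_rot: [179.9, -0.1, -86.2]
contact_force: [-0.6, 0.8, -1.1]
gripper_width: 0.0876
gripper_force: 0.0
```

Run:
```python
from h import *
st(); c=cap('wrist'); save(c['image'],'w1.png',1.5); P=cloud(c); np.savez('w1.npz',P=P,im=c['image'])
O=np.array([.6036,.0171]); a=np.radians(4.2); R=np.array([[np.cos(a),-np.sin(a)],[np.sin(a),np.cos(a)]])
for n,x,y,z in [('bed',95,10,39),('push',-85,78,46),('tab',-127,101,88),('org',0,0,54),('cradlelip+',95,32,39)]:
    w=O+R@np.array([x,y])/1000; print(n,w,np.array(proj(c,[*w,z/1000]))*1.5)
```

```text
time_s 1.75
tcp_pos [0.5845 0.0459 0.3518]
eef_rot [ 1.799265e+02 -8.850000e-02 -8.624710e+01]
contact_force [-0.5507  0.7734 -1.147 ]
gripper_width 0.0876
gripper_force 0.0
joints [ 2.36304e+01  9.05980e+00  1.70990e+00  5.87000e-02 -8.27493e+01
 -1.98850e+01]
bed [0.69761249 0.03403077] [286.91634599 207.83294489]
push [0.51311569 0.08866528] [444.69591722 266.21982548]
tab [0.469544   0.10852751] [487.91920506 296.75126101]
org [0.6036 0.0171] [370.20468695 199.77392104]
cradlelip+ [0.69600125 0.05597169] [288.43400869 227.12092868]
```

View pics/w1.png

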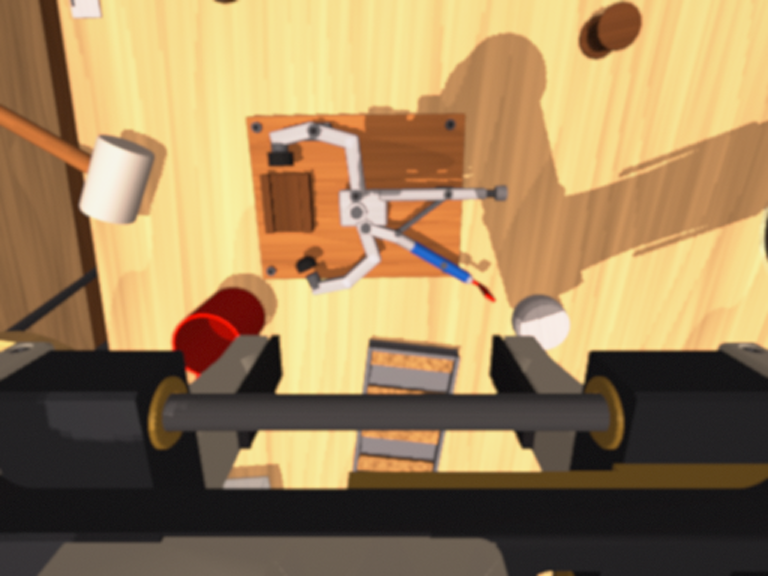

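The view shows the clamp with its cradle at (287,201), open pads at (281,160) and (305,262), the blue handle at (440,262) and the red tab at (485,292). This matches my predicted clamp pose. Next is the lid bar.

Call:
{"op": "apply_moves", "data": {
  "targets": [
    {"dp":[-0.02,-0.04,-0.01],"yaw":-1.6},
    {"dp":[-0.03,-0.08,-0.02],"yaw":-1.6},
    {"dp":[-0.04,-0.12,-0.03],"yaw":-1.6},
    {"dp":[-0.05,-0.155,-0.04],"yaw":-1.6},
    {"dp":[-0.06,-0.19,-0.06],"yaw":-1.6},
    {"dp":[-0.07,-0.225,-0.08],"yaw":-1.6},
    {"dp":[-0.079,-0.26,-0.1],"yaw":-1.6},
    {"dp":[-0.079,-0.295,-0.12],"yaw":-1.6},
    {"dp":[-0.079,-0.33,-0.14],"yaw":-1.6},
    {"dp":[-0.079,-0.36,-0.155],"yaw":-1.6},
    {"dp":[-0.079,-0.382,-0.16],"yaw":-1.6},
    {"dp":[-0.079,-0.382,-0.16],"yaw":-1.6},
    {"dp":[-0.079,-0.382,-0.16],"yaw":-1.6},
    {"dp":[-0.079,-0.382,-0.16],"yaw":-1.6},
    {"dp":[-0.079,-0.382,-0.16],"yaw":-1.6}
  ],
  "grip": 0.0
}}

```text
time_s: 3.05
tcp_pos: [0.5042, -0.3302, 0.1933]
eef_rot: [-179.9, -0.0, -87.5]
contact_force: [-0.2, 1.2, 0.3]
gripper_width: 0.0438
gripper_force: 0.0
```

Run:
```python
from h import *
st(); c=cap('wrist'); 
b=[.5038,-.3315,.107]; print(np.array(proj(c,b)))
save(c['image'],'w2.png',1.2); c=cap('side'); P=cloud(c)
```

```text
time_s 3.05
tcp_pos [ 0.5042 -0.3302  0.1933]
eef_rot [-1.799422e+02 -1.270000e-02 -8.752270e+01]
contact_force [-0.2222  1.1767  0.2522]
gripper_width 0.0438
gripper_force 0.0
joints [-1.46625e+01  1.49387e+01 -1.12760e+01 -5.40000e-03 -6.37264e+01
  1.71422e+01]
[258.35090603 190.05480356]
```

View pics/w2.png

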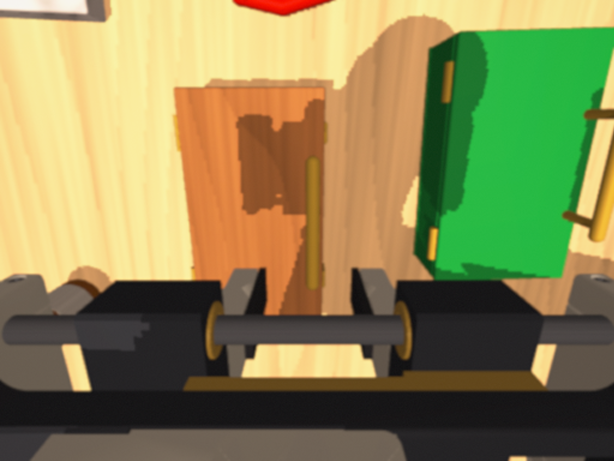

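The brass bar runs from (313,157) to (313,288) on the wooden lid, centred between the fingers. The green look-alike is at right. I'm descending and gripping.

Call:
{"op": "apply_moves", "data": {
  "targets": [
    {"dp":[-0.001,0,-0.03],"yaw":0},
    {"dp":[-0.001,0,-0.055],"yaw":0},
    {"dp":[-0.001,0,-0.075],"yaw":0},
    {"dp":[-0.001,0,-0.086],"yaw":0},
    {"dp":[-0.001,0,-0.086],"yaw":0},
    {"dp":[-0.001,0,-0.086],"yaw":0}
  ]
}}

```text
time_s: 3.65
tcp_pos: [0.5032, -0.3309, 0.1072]
eef_rot: [180.0, -0.0, -87.5]
contact_force: [0.1, -0.1, 1.1]
gripper_width: 0.044
gripper_force: 0.0
```

Call:
{"op": "apply_moves", "data": {
  "targets": [
    {"dp":[0,0,0],"yaw":0},
    {"dp":[0,0,0],"yaw":0},
    {"dp":[0,0,0],"yaw":0},
    {"dp":[0,0,0],"yaw":0},
    {"dp":[0,0,0],"yaw":0}
  ],
  "grip": 1.0,
  "squeeze": 15
}}

```text
time_s: 4.07
tcp_pos: [0.503, -0.3313, 0.1073]
eef_rot: [-179.9, -0.0, -87.6]
contact_force: [-0.5, 0.8, -0.5]
gripper_width: 0.016
gripper_force: 0.0
```

Run:
```python
from h import *
st()
a0=np.radians(180)-np.arctan2(43,112); r0=np.hypot(112,43)
for th in np.arange(0,1.86,.1):
    a=a0-th; p=r0*np.array([np.cos(a),np.sin(a)])-[-112,43]; c=np.cos(np.radians(2.4)); s=np.sin(np.radians(2.4)); print(round(th,2),np.round([p[0]*c/1000,p[0]*s/1000,p[1]/1000],3))
```

```text
time_s 4.0667
tcp_pos [ 0.503  -0.3313  0.1073]
eef_rot [-1.799485e+02 -1.970000e-02 -8.759320e+01]
contact_force [-0.4955  0.8077 -0.4918]
gripper_width 0.016
gripper_force 0.0
joints [-1.47968e+01  1.93196e+01 -1.74227e+01  4.50000e-03 -5.32027e+01
  1.72009e+01]
0.0 [0. 0. 0.]
0.1 [0.005 0.    0.011]
0.2 [0.011 0.    0.021]
0.3 [0.018 0.001 0.031]
0.4 [0.026 0.001 0.04 ]
0.5 [0.034 0.001 0.048]
0.6 [0.044 0.002 0.056]
0.7 [0.054 0.002 0.062]
0.8 [0.065 0.003 0.067]
0.9 [0.076 0.003 0.071]
1.0 [0.088 0.004 0.074]
1.1 [0.099 0.004 0.076]
1.2 [0.111 0.005 0.077]
1.3 [0.123 0.005 0.076]
1.4 [0.135 0.006 0.075]
1.5 [0.147 0.006 0.072]
1.6 [0.158 0.007 0.068]
1.7 [0.169 0.007 0.063]
1.8 [0.179 0.008 0.056]
```

Call:
{"op": "apply_moves", "data": {
  "targets": [
    {"dp":[0,0,0],"yaw":0},
    {"dp":[0,0,0],"yaw":0},
    {"dp":[0,0,0],"yaw":0},
    {"dp":[0.005,0,0.011],"yaw":0},
    {"dp":[0.011,0,0.021],"yaw":0},
    {"dp":[0.018,0.001,0.031],"yaw":0},
    {"dp":[0.026,0.001,0.04],"yaw":0},
    {"dp":[0.034,0.001,0.048],"yaw":0},
    {"dp":[0.044,0.002,0.056],"yaw":0},
    {"dp":[0.054,0.002,0.062],"yaw":0},
    {"dp":[0.065,0.003,0.067],"yaw":0},
    {"dp":[0.065,0.003,0.067],"yaw":0}
  ]
}}

```text
time_s: 5.07
tcp_pos: [0.5698, -0.3283, 0.1745]
eef_rot: [-179.9, -0.1, -87.5]
contact_force: [0.2, -0.1, 0.2]
gripper_width: 0.0001
gripper_force: 0.0
```

Run:
```python
from h import *
st()
for n in('side','wrist'):
    c=cap(n); P=cloud(c); im=c['image']
    if n=='side': A=im[200:384,180:380]; m=(P[...,0]>.47)&(P[...,0]<.56)&(abs(P[...,1]+.33)<.07)&(P[...,2]>.09)&(P[...,2]<.125); print(m.sum(),np.nanmedian(P[m],0))
    else: B=im
save(np.hstack([cv2.resize(A,(417,384)),B]),'m3.png',.86)
```

```text
time_s 5.0667
tcp_pos [ 0.5698 -0.3283  0.1745]
eef_rot [-1.799016e+02 -5.900000e-02 -8.754890e+01]
contact_force [ 0.1763 -0.0694  0.2266]
gripper_width 0.0001
gripper_force 0.0
joints [-1.29751e+01  2.06815e+01 -5.59700e+00  3.42000e-02 -6.36110e+01
  1.54110e+01]
170 [ 0.50258179 -0.33684296  0.10726394]
```

View pics/m3.png

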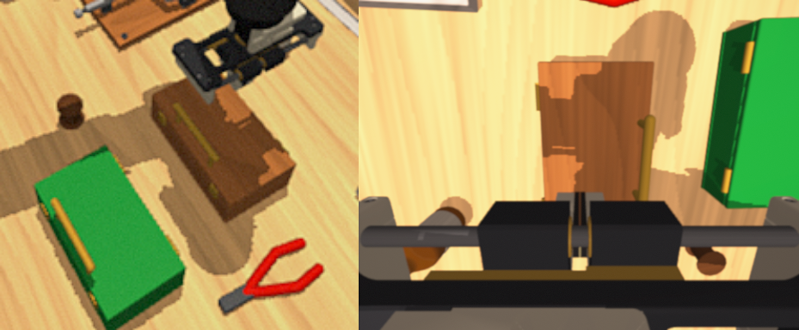

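The lid is still shut, with the bar at (195,130) left and (647,160) right, and the fingers closed empty. I'm retrying with a check before lifting.

Call:
{"op": "apply_moves", "data": {
  "targets": [
    {"dp":[-0.03,-0.001,0.0],"yaw":0},
    {"dp":[-0.066,-0.003,0.0],"yaw":0},
    {"dp":[-0.066,-0.003,0.0],"yaw":0},
    {"dp":[-0.066,-0.003,0.0],"yaw":0},
    {"dp":[-0.066,-0.003,-0.04],"yaw":0},
    {"dp":[-0.066,-0.003,-0.069],"yaw":0},
    {"dp":[-0.066,-0.003,-0.069],"yaw":0},
    {"dp":[-0.066,-0.003,-0.069],"yaw":0}
  ],
  "grip": 0.0
}}

```text
time_s: 5.83
tcp_pos: [0.5009, -0.331, 0.1035]
eef_rot: [179.8, 0.1, -87.6]
contact_force: [0.4, -0.8, 1.4]
gripper_width: 0.0429
gripper_force: 0.0
```

Call:
{"op": "apply_moves", "data": {
  "targets": [
    {"dp":[0,0,0],"yaw":0},
    {"dp":[0,0,0],"yaw":0},
    {"dp":[0,0,0],"yaw":0},
    {"dp":[0,0,0],"yaw":0},
    {"dp":[0,0,0],"yaw":0},
    {"dp":[0,0,0],"yaw":0},
    {"dp":[0,0,0],"yaw":0},
    {"dp":[0,0,0],"yaw":0},
    {"dp":[0,0,0],"yaw":0}
  ],
  "grip": 1.0,
  "squeeze": 25
}}

```text
time_s: 6.58
tcp_pos: [0.5017, -0.3313, 0.1052]
eef_rot: [-180.0, -0.0, -87.6]
contact_force: [-2.3, -0.1, 4.9]
gripper_width: 0.0007
gripper_force: 2.5
```

Run:
```python
from h import *
st()
c=cap('side'); A=c['image'][230:330,240:360]; print('tcp px',proj(c,get_state()['tcp_pos']),'bar',proj(c,[.503,-.3315,.1035]))
B=cap('wrist')['image'][150:384,120:400]
save(np.hstack([cv2.resize(A,(400,334),interpolation=cv2.INTER_CUBIC),cv2.resize(B,(400,334))]),'m4.png')
```

```text
time_s 6.5833
tcp_pos [ 0.5017 -0.3313  0.1052]
eef_rot [-1.799976e+02 -2.220000e-02 -8.757840e+01]
contact_force [-2.3401 -0.0585  4.875 ]
gripper_width 0.0007
gripper_force 2.471
joints [-1.48216e+01  1.93728e+01 -1.76610e+01  2.56000e-02 -5.29573e+01
  1.72277e+01]
tcp px (np.float64(288.23332658729765), np.float64(272.05338011994485)) bar (np.float64(288.6286571725298), np.float64(272.2329873706161))
```

View pics/m4.png

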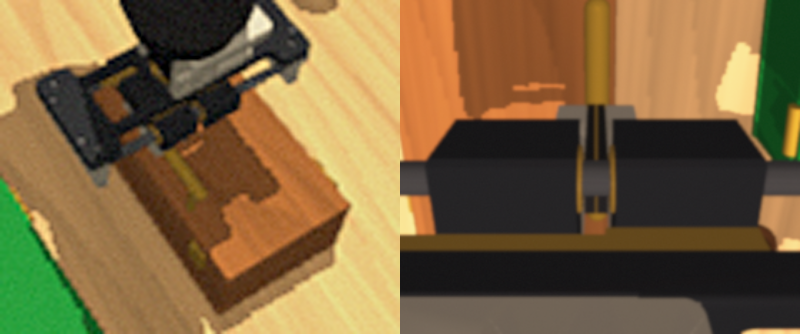

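Run:
```python
from h import *
s=get_state(); c=cap('wrist'); P=cloud(c); t=np.array(s['tcp_pos'])
for n,d in [('tcp',0),('tip',-.022),('up',.03)]: print(n,proj(c,t+[0,0,d]))
print('barpred',proj(c,[.503,-.3815,.1035]),proj(c,[.503,-.3315,.1035]))
for v in range(150,330,8):
    u=329; print(v,[tuple(np.round(P[v,u],3)) for u in (318,329,336)],c['image'][v,329])
```

```text
tcp (np.float64(257.9310931030294), np.float64(233.65753104163588))
tip (np.float64(257.8676547295101), np.float64(219.60711879161505))
up (np.float64(258.04587405442675), np.float64(259.07936322480975))
barpred (np.float64(259.4431704698613), np.float64(156.61635650304774)) (np.float64(255.99137253300376), np.float64(232.08717877584638))
150 [(np.float64(0.445), np.float64(-0.37), np.float64(0.0)), (np.float64(0.434), np.float64(-0.37), np.float64(0.0)), (np.float64(0.428), np.float64(-0.371), np.float64(0.0))] [196 142  91]
158 [(np.float64(0.444), np.float64(-0.362), np.float64(-0.0)), (np.float64(0.433), np.float64(-0.362), np.float64(-0.0)), (np.float64(0.427), np.float64(-0.363), np.float64(-0.0))] [199 144  92]
166 [(np.float64(0.443), np.float64(-0.354), np.float64(0.001)), (np.float64(0.432), np.float64(-0.354), np.float64(0.0)), (np.float64(0.426), np.float64(-0.355), np.float64(0.001))] [199 145  92]
174 [(np.float64(0.443), np.float64(-0.346), np.float64(0.001)), (np.float64(0.432), np.float64(-0.347), np.float64(0.002)), (np.float64(0.425), np.float64(-0.347), np.float64
[... 3019 characters left out ...]
4(0.482), np.float64(-0.358), np.float64(0.199)), (np.float64(0.48), np.float64(-0.358), np.float64(0.2))] [38 36 38]
310 [(np.float64(0.485), np.float64(-0.356), np.float64(0.201)), (np.float64(0.482), np.float64(-0.355), np.float64(0.2)), (np.float64(0.48), np.float64(-0.356), np.float64(0.2))] [92 67 29]
318 [(np.float64(0.486), np.float64(-0.355), np.float64(0.203)), (np.float64(0.483), np.float64(-0.356), np.float64(0.204)), (np.float64(0.481), np.float64(-0.355), np.float64(0.203))] [98 71 28]
326 [(np.float64(0.487), np.float64(-0.358), np.float64(0.209)), (np.float64(0.484), np.float64(-0.358), np.float64(0.208)), (np.float64(0.482), np.float64(-0.358), np.float64(0.209))] [38 30 22]
```

Run:
```python
from h import *
c=cap('wrist'); P=cloud(c)
for v in range(196,312,6):
    print(v,[tuple((1000*np.round(P[v,u],3)).astype(int)) for u in (240,248,254,258,262,268,276)],c['image'][v,258])
```

```text
196 [(np.int64(516), np.int64(-344), np.int64(69)), (np.int64(510), np.int64(-344), np.int64(68)), (np.int64(505), np.int64(-359), np.int64(110)), (np.int64(503), np.int64(-359), np.int64(109)), (np.int64(500), np.int64(-358), np.int64(109)), (np.int64(495), np.int64(-344), np.int64(68)), (np.int64(483), np.int64(-321), np.int64(1))] [168 120  38]
202 [(np.int64(516), np.int64(-339), np.int64(68)), (np.int64(510), np.int64(-340), np.int64(70)), (np.int64(505), np.int64(-354), np.int64(109)), (np.int64(503), np.int64(-355), np.int64(109)), (np.int64(500), np.int64(-354), np.int64(108)), (np.int64(494), np.int64(-340), np.int64(69)), (np.int64(482), np.int64(-315), np.int64(1))] [168 120  38]
208 [(np.int64(516), np.int64(-334), np.int64(69)), (np.int64(509), np.int64(-334), np.int64(68)), (np.int64(505), np.int64(-351), np.int64(110)), (np.int64(503), np.int64(-351), np.int64(109)), (np.int64(500), np.int64(-350), np.int64(108)), (np.int64(494), np.int64(-334), np.int64(67)), (np.int64(482), np.int64(-307), np.int64(-1))] [166 119  37]
214 [(np.int64(515), np.int64(-329), np.int64(69)
[... 5230 characters left out ...]
 [(np.int64(508), np.int64(-355), np.int64(199)), (np.int64(506), np.int64(-323), np.int64(160)), (np.int64(501), np.int64(-246), np.int64(69)), (np.int64(499), np.int64(-278), np.int64(108)), (np.int64(494), np.int64(-245), np.int64(68)), (np.int64(499), np.int64(-347), np.int64(188)), (np.int64(498), np.int64(-356), np.int64(199))] [150 101  38]
310 [(np.int64(508), np.int64(-353), np.int64(199)), (np.int64(506), np.int64(-239), np.int64(69)), (np.int64(501), np.int64(-238), np.int64(68)), (np.int64(498), np.int64(-238), np.int64(68)), (np.int64(494), np.int64(-239), np.int64(69)), (np.int64(500), np.int64(-355), np.int64(200)), (np.int64(497), np.int64(-354), np.int64(199))] [150  87  43]
```

Call:
{"op": "apply_moves", "data": {
  "targets": [
    {"dp":[0.001,0,0.0],"yaw":0},
    {"dp":[0.001,0,0.0],"yaw":0},
    {"dp":[0.001,0,0],"yaw":0},
    {"dp":[0.001,0,0],"yaw":0},
    {"dp":[0.001,0,0],"yaw":0},
    {"dp":[0.001,0,0],"yaw":0}
  ],
  "grip": 0.3
}}

```text
time_s: 7.28
tcp_pos: [0.5025, -0.331, 0.1043]
eef_rot: [180.0, 0.0, -87.6]
contact_force: [-0.3, -0.2, 0.6]
gripper_width: 0.0296
gripper_force: 0.0
```

Call:
{"op": "apply_moves", "data": {
  "targets": [
    {"dp":[0,0,0],"yaw":0},
    {"dp":[0,0,0],"yaw":0},
    {"dp":[0,0,0],"yaw":0}
  ],
  "grip": 1.0,
  "squeeze": 5
}}

```text
time_s: 7.53
tcp_pos: [0.5027, -0.3311, 0.1046]
eef_rot: [180.0, 0.0, -87.6]
contact_force: [0.6, 0.2, 0.7]
gripper_width: 0.0157
gripper_force: 0.0
```

Call:
{"op": "apply_moves", "data": {
  "targets": [
    {"dp":[0,0,0],"yaw":0},
    {"dp":[0,0,0],"yaw":0}
  ]
}}

```text
time_s: 7.7
tcp_pos: [0.5016, -0.3311, 0.1046]
eef_rot: [179.9, 0.0, -87.6]
contact_force: [-5.3, -1.2, 4.6]
gripper_width: 0.0041
gripper_force: 4.6
```

Call:
{"op": "apply_moves", "data": {
  "targets": [
    {"dp":[0,0,0],"yaw":0},
    {"dp":[0,0,0],"yaw":0}
  ]
}}

```text
time_s: 7.87
tcp_pos: [0.5019, -0.3313, 0.1051]
eef_rot: [179.9, -0.0, -87.6]
contact_force: [-4.8, 0.4, 6.9]
gripper_width: 0.0007
gripper_force: 3.5
```

Call:
{"op": "apply_moves", "data": {
  "targets": [
    {"dp":[0,0,0],"yaw":0},
    {"dp":[0,0,0],"yaw":0}
  ]
}}

```text
time_s: 8.03
tcp_pos: [0.5021, -0.3313, 0.1052]
eef_rot: [179.9, -0.0, -87.6]
contact_force: [-4.3, 1.0, 6.1]
gripper_width: 0.0002
gripper_force: 3.0
```

Call:
{"op": "apply_moves", "data": {
  "targets": [
    {"dp":[0,0,0.0],"yaw":0},
    {"dp":[0,0,0.0],"yaw":0},
    {"dp":[0,0,0],"yaw":0},
    {"dp":[0,0,-0.003],"yaw":0},
    {"dp":[0,0,-0.006],"yaw":0},
    {"dp":[0,0,-0.008],"yaw":0},
    {"dp":[0,0,-0.008],"yaw":0}
  ],
  "grip": 0.3
}}

```text
time_s: 8.62
tcp_pos: [0.5023, -0.3309, 0.0957]
eef_rot: [179.9, 0.0, -87.6]
contact_force: [0.4, -0.4, -0.5]
gripper_width: 0.0304
gripper_force: 0.0
```

Call:
{"op": "apply_moves", "data": {
  "targets": [
    {"dp":[0,0,-0.008],"yaw":0},
    {"dp":[0,0,-0.008],"yaw":0},
    {"dp":[0,0,-0.008],"yaw":0},
    {"dp":[0,0,-0.008],"yaw":0},
    {"dp":[0,0,-0.008],"yaw":0},
    {"dp":[0,0,-0.008],"yaw":0}
  ],
  "grip": 1.0,
  "squeeze": 5
}}

```text
time_s: 9.12
tcp_pos: [0.5015, -0.3311, 0.0884]
eef_rot: [179.9, 0.0, -87.6]
contact_force: [-4.9, -0.7, 1.5]
gripper_width: 0.0104
gripper_force: 5.0
```

Gripped now: the opening is 10.4 mm at 5 N. The usable pad sits lower than I assumed. I'm lifting along the arc.

Call:
{"op": "apply_moves", "data": {
  "targets": [
    {"dp":[0,0,0],"yaw":0},
    {"dp":[0,0,0],"yaw":0},
    {"dp":[0.005,0,0.011],"yaw":0},
    {"dp":[0.011,0,0.021],"yaw":0},
    {"dp":[0.018,0.001,0.031],"yaw":0},
    {"dp":[0.026,0.001,0.04],"yaw":0},
    {"dp":[0.034,0.001,0.048],"yaw":0},
    {"dp":[0.034,0.001,0.048],"yaw":0}
  ],
  "squeeze": 12
}}

```text
time_s: 9.78
tcp_pos: [0.536, -0.3299, 0.139]
eef_rot: [179.9, 0.0, -87.6]
contact_force: [-11.8, 3.3, 12.6]
gripper_width: 0.0105
gripper_force: 12.0
```

Call:
{"op": "apply_moves", "data": {
  "targets": [
    {"dp":[0.0,0,0.003],"yaw":0},
    {"dp":[0.006,0,0.008],"yaw":0},
    {"dp":[0.0127,0.001,0.0123],"yaw":0},
    {"dp":[0.0205,0.001,0.017],"yaw":0},
    {"dp":[0.0288,0.002,0.0207],"yaw":0},
    {"dp":[0.037,0.002,0.024],"yaw":0},
    {"dp":[0.046,0.002,0.0266],"yaw":0},
    {"dp":[0.055,0.003,0.0285],"yaw":0},
    {"dp":[0.064,0.003,0.0298],"yaw":0},
    {"dp":[0.064,0.003,0.0298],"yaw":0}
  ],
  "squeeze": 8
}}

```text
time_s: 10.62
tcp_pos: [0.6031, -0.3272, 0.1665]
eef_rot: [-179.9, -0.0, -87.5]
contact_force: [-1.8, -0.1, 4.6]
gripper_width: 0.0105
gripper_force: 8.0
```

Forces are low. Continuing to about 1.65 rad.

Call:
{"op": "apply_moves", "data": {
  "targets": [
    {"dp":[0.012,0.001,0.0007],"yaw":0},
    {"dp":[0.024,0.001,0.0],"yaw":0},
    {"dp":[0.036,0.002,-0.0016],"yaw":0},
    {"dp":[0.048,0.002,-0.0046],"yaw":0},
    {"dp":[0.0593,0.003,-0.0087],"yaw":0},
    {"dp":[0.065,0.003,-0.0113],"yaw":0},
    {"dp":[0.065,0.003,-0.0113],"yaw":0}
  ]
}}

```text
time_s: 11.2
tcp_pos: [0.6675, -0.3241, 0.154]
eef_rot: [-180.0, -0.0, -87.6]
contact_force: [1.2, -2.3, 1.2]
gripper_width: 0.011
gripper_force: 8.0
```

Run:
```python
from h import *
st(); c=cap('wrist'); P=cloud(c); A=c['image']
t=np.array(get_state()['tcp_pos'])
near=(np.abs(P-t)<[.05,.025,.08]).all(-1)
for v in range(215,262,4): print(v,[tuple((1000*np.round(P[v,u]-t,3)).astype(int).tolist()) for u in (240,248,256,262,270)])
B=cap('side')['image'][180:330,220:400]
save(np.hstack([cv2.resize(A,(420,315)),cv2.resize(B,(378,315))]),'m5.png')
```

```text
time_s 11.2
tcp_pos [ 0.6675 -0.3241  0.154 ]
eef_rot [-1.799741e+02 -2.080000e-02 -8.755290e+01]
contact_force [ 1.1543 -2.2716  1.2023]
gripper_width 0.011
gripper_force 7.9996
joints [-1.09105e+01  2.91380e+01  5.16790e+00  1.56000e-02 -6.59998e+01
  1.33512e+01]
215 [(20, 54, -153), (7, -20, 16), (3, -22, 20), (-1, -21, 18), (-17, 52, -153)]
219 [(20, 59, -153), (7, -17, 16), (3, -19, 19), (-1, -19, 18), (-17, 58, -155)]
223 [(20, 65, -155), (7, -15, 16), (3, -17, 20), (-1, -16, 19), (-6, -10, 4)]
227 [(12, -11, 13), (7, -12, 16), (3, -14, 19), (-1, -14, 18), (-6, -11, 11)]
231 [(12, -11, 19), (7, -10, 16), (2, -12, 19), (-1, -12, 20), (-6, -11, 16)]
235 [(11, -10, 22), (7, -7, 16), (2, -10, 21), (-1, -9, 18), (-6, -10, 21)]
239 [(11, -7, 21), (7, -4, 15), (2, -7, 20), (-1, -6, 18), (-5, -10, 26)]
243 [(11, -9, 30), (7, -2, 16), (2, -4, 19), (-1, -4, 19), (-5, -10, 29)]
247 [(11, -10, 34), (7, 1, 15), (2, -1, 19), (-1, -1, 19), (-5, -10, 34)]
251 [(10, -9, 37), (7, 3, 16), (2, 1, 19), (-2, 1, 19), (-5, -10, 38)]
255 [(10, -10, 42), (6, 6, 16), (2, 4, 19), (-2, 4, 18), (-5, -10, 41)]
259 [(10, -10, 46), (6, 9, 16), (2, 6, 20), (-2, 7, 18), (-4, -10, 46)]
```

View pics/m5.png

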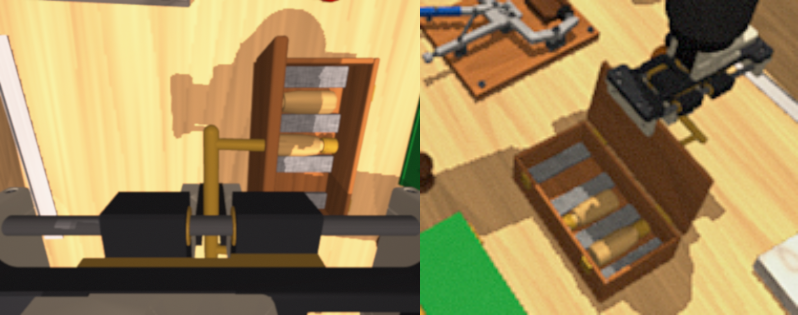

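The lid is up at about 1.65 rad. Two hafts lie in the case: one in the middle trough at (305,146) left, one in the -y trough at (305,100) left. I'm letting the lid lean back now.

Call:
{"op": "apply_moves", "data": {
  "targets": [
    {"dp":[0,0,0],"yaw":0},
    {"dp":[0,0,0],"yaw":0},
    {"dp":[0.002,0,0.01],"yaw":0},
    {"dp":[0.002,0,0.03],"yaw":0},
    {"dp":[0,0,0.06],"yaw":0},
    {"dp":[-0.02,0,0.1],"yaw":0},
    {"dp":[-0.04,0,0.13],"yaw":-7},
    {"dp":[-0.06,0,0.13],"yaw":-14},
    {"dp":[-0.08,0,0.13],"yaw":-21},
    {"dp":[-0.1,0,0.13],"yaw":-28},
    {"dp":[-0.11,0,0.13],"yaw":-35},
    {"dp":[-0.11,0,0.13],"yaw":-42},
    {"dp":[-0.11,0,0.13],"yaw":-49},
    {"dp":[-0.11,0,0.13],"yaw":-56},
    {"dp":[-0.11,0,0.13],"yaw":-63},
    {"dp":[-0.11,0,0.13],"yaw":-70},
    {"dp":[-0.11,0,0.13],"yaw":-77},
    {"dp":[-0.11,0,0.13],"yaw":-84},
    {"dp":[-0.11,0,0.13],"yaw":-90},
    {"dp":[-0.11,0,0.13],"yaw":-90}
  ],
  "grip": 0.55
}}

```text
time_s: 12.97
tcp_pos: [0.5555, -0.324, 0.2861]
eef_rot: [180.0, 0.0, -177.9]
contact_force: [-0.3, 0.5, -0.1]
gripper_width: 0.0198
gripper_force: 0.0
```

Run:
```python
from h import *
st(); c=cap('wrist'); P=cloud(c); A=c['image']; np.savez('w6.npz',P=P,im=A)
t=np.array(get_state()['tcp_pos'])
d=P-t; m=(abs(d[...,1])<.07)&(abs(d[...,0])<.03)&(d[...,2]>-.04)&(d[...,2]<.06)
print('lowest finger pts',np.percentile(d[m][:,2],[0,1,5,20]) if m.sum() else None, m.sum())
B=cap('side'); PB=cloud(B); m=(PB[...,0]>.60)&(PB[...,0]<.75)&(abs(PB[...,1]+.33)<.1)&(PB[...,2]>.09); print('lid',m.sum(),PB[m].max(0),PB[m].min(0))
B=B['image'][180:330,220:400]
save(np.hstack([cv2.resize(A,(420,315)),cv2.resize(B,(378,315))]),'m6.png')
```

```text
time_s 12.9667
tcp_pos [ 0.5555 -0.324   0.2861]
eef_rot [ 1.799979e+02  3.750000e-02 -1.778648e+02]
contact_force [-0.342   0.4982 -0.1303]
gripper_width 0.0198
gripper_force 0.0
joints [-1.29074e+01  1.57362e+01  2.04410e+00 -1.21000e-02 -7.62722e+01
 -7.49545e+01]
lowest finger pts [0.00412103 0.00693537 0.01091271 0.01733829] 2096
lid 1719 [ 0.69409204 -0.23037552  0.72952203] [ 0.60027038 -0.42993553  0.09017965]
```

View pics/m6.png

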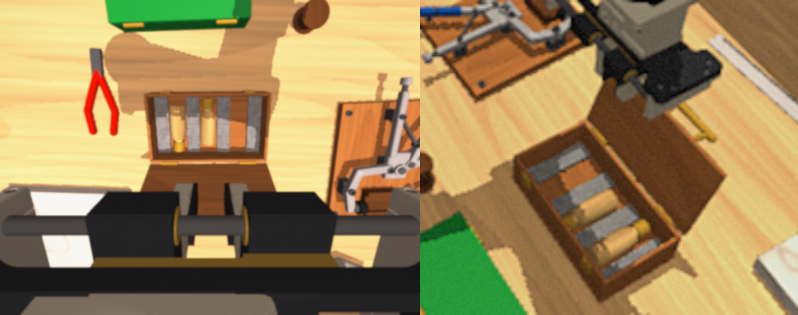

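```bash
cat >> h.py <<'E'
def hafts(c,box,zlo,zhi):
    P=cloud(c); hsv=cv2.cvtColor(c['image'],cv2.COLOR_RGB2HSV).astype(int)
    x0,x1,y0,y1=box
    m=(P[...,0]>x0)&(P[...,0]<x1)&(P[...,1]>y0)&(P[...,1]<y1)&(P[...,2]>zlo)&(P[...,2]<zhi)&(hsv[...,0]>8)&(hsv[...,0]<32)&(hsv[...,1]>60)
    n,L,S,_=cv2.connectedComponentsWithStats(m.astype(np.uint8)); out=[]
    for i in range(1,n):
        if S[i,4]<80: continue
        p=P[L==i]; q=p[:,:2].astype(np.float32); R=cv2.minAreaRect(q); hs=np.median(hsv[L==i],0)
        print(S[i,4],'rect',np.round(R[0],4),np.round(R[1],4),round(R[2],1),'ztop',np.round(np.percentile(p[:,2],95),4),'x',np.round(np.percentile(q[:,0],[1,99]),4),'y',np.round(np.percentile(q[:,1],[1,99]),4),'px',S[i,:4],hs)
E
python3 - <<'E'
from h import *
c=cap('wrist'); hafts(c,(.49,.612,-.44,-.22),.02,.045)
c=cap('scene'); hafts(c,(.49,.612,-.44,-.22),.02,.045)
E
```

```text
83 rect [ 0.4925 -0.3379] [0.0027 0.1128] 1.1 ztop 0.0437 x [0.49   0.4948] y [-0.3942 -0.2828] px [209 110  81   3] [ 13. 166. 120.]
297 rect [ 0.5578 -0.4302] [0.1086 0.0039] 4.1 ztop 0.0437 x [0.5045 0.6104] y [-0.4327 -0.4278] px [182 117  10  74] [ 12. 179.  96.]
926 rect [ 0.5463 -0.3312] [0.0866 0.0267] 1.9 ztop 0.0353 x [0.504 0.588] y [-0.3442 -0.3174] px [244 119  18  58] [ 18. 147. 218.]
858 rect [ 0.5944 -0.3031] [0.0952 0.2234] 31.4 ztop 0.0428 x [0.4986 0.6119] y [-0.4178 -0.2282] px [192 118 133  74] [ 12. 178.  91.]
933 rect [ 0.5616 -0.3869] [0.0858 0.0281] 3.2 ztop 0.0353 x [0.5189 0.6028] y [-0.4019 -0.3735] px [206 128  20  57] [ 17. 147. 224.]
298 rect [ 0.519  -0.3322] [0.0512 0.1979] 3.7 ztop 0.0437 x [0.4929 0.544 ] y [-0.4302 -0.2384] px [137 188  58  14] [ 16. 155.  81.]
```

Two hafts are in the case and its third trough is empty. The middle one is at (0.546,-0.331) with its ferrule towards the robot, and the other at (0.562,-0.387) with its ferrule away. The lid is on its stop. I'm picking the middle one first.

Call:
{"op": "apply_moves", "data": {
  "targets": [
    {"dp":[-0.003,-0.007,-0.04],"yaw":0.3},
    {"dp":[-0.003,-0.007,-0.08],"yaw":0.3},
    {"dp":[-0.003,-0.007,-0.12],"yaw":0.3},
    {"dp":[-0.003,-0.007,-0.16],"yaw":0.3},
    {"dp":[-0.003,-0.007,-0.2],"yaw":0.3},
    {"dp":[-0.003,-0.007,-0.225],"yaw":0.3},
    {"dp":[-0.003,-0.007,-0.24],"yaw":0.3},
    {"dp":[-0.003,-0.007,-0.255],"yaw":0.3},
    {"dp":[-0.003,-0.007,-0.265],"yaw":0.3},
    {"dp":[-0.003,-0.007,-0.27],"yaw":0.3},
    {"dp":[-0.003,-0.007,-0.27],"yaw":0.3},
    {"dp":[-0.003,-0.007,-0.27],"yaw":0.3}
  ],
  "grip": 0.18
}}

```text
time_s: 14.17
tcp_pos: [0.5532, -0.3313, 0.0157]
eef_rot: [-180.0, 0.0, -177.2]
contact_force: [0.5, -0.4, -0.2]
gripper_width: 0.0359
gripper_force: 0.0
```

Call:
{"op": "apply_moves", "data": {
  "targets": [
    {"dp":[0,0,0],"yaw":0},
    {"dp":[0,0,0],"yaw":0},
    {"dp":[0,0,0],"yaw":0},
    {"dp":[0,0,0],"yaw":0},
    {"dp":[0,0,0],"yaw":0}
  ],
  "grip": 1.0,
  "squeeze": 20
}}

```text
time_s: 14.58
tcp_pos: [0.5535, -0.3313, 0.0163]
eef_rot: [-180.0, 0.1, -177.3]
contact_force: [-0.5, 1.5, 5.8]
gripper_width: 0.0275
gripper_force: 20.0
```

Call:
{"op": "apply_moves", "data": {
  "targets": [
    {"dp":[0,0,0],"yaw":0},
    {"dp":[0,0,0],"yaw":0},
    {"dp":[0,0,-0.003],"yaw":0},
    {"dp":[0,0,-0.003],"yaw":0}
  ],
  "grip": 0.2
}}

```text
time_s: 14.92
tcp_pos: [0.5523, -0.331, 0.0114]
eef_rot: [180.0, -0.0, -177.3]
contact_force: [-0.5, 0.3, 0.0]
gripper_width: 0.0348
gripper_force: 0.0
```

Call:
{"op": "apply_moves", "data": {
  "targets": [
    {"dp":[0,0,0],"yaw":0},
    {"dp":[0,0,0],"yaw":0},
    {"dp":[0,0,0],"yaw":0},
    {"dp":[0,0,0],"yaw":0},
    {"dp":[0,0,0],"yaw":0}
  ],
  "grip": 1.0,
  "squeeze": 25
}}

```text
time_s: 15.33
tcp_pos: [0.5527, -0.3311, 0.0121]
eef_rot: [180.0, -0.0, -177.3]
contact_force: [-0.0, 0.6, -1.5]
gripper_width: 0.0277
gripper_force: 25.0
```

Call:
{"op": "apply_moves", "data": {
  "targets": [
    {"dp":[0,0,0.02],"yaw":0},
    {"dp":[0,0,0.045],"yaw":0},
    {"dp":[0,0,0.085],"yaw":0},
    {"dp":[0,0,0.12],"yaw":0},
    {"dp":[0,0,0.15],"yaw":0},
    {"dp":[0,0,0.15],"yaw":0}
  ]
}}

```text
time_s: 15.83
tcp_pos: [0.5561, -0.3328, 0.1699]
eef_rot: [-179.7, 0.6, -177.2]
contact_force: [0.7, -1.3, -0.2]
gripper_width: 0.028
gripper_force: 25.0
```

Run:
```python
from h import *
d=np.load('w1.npz'); P=d['P']; 
for n,(u,v) in dict(fixpad=(281,158),movpad=(305,264),cr_l=(266,202),cr_r=(310,202),cr_t=(287,175),cr_b=(290,230)).items():
    p=P[int(v/1.5)-1:int(v/1.5)+2,int(u/1.5)-1:int(u/1.5)+2].reshape(-1,3); print(n,np.round(np.nanmedian(p,0),4))
for v in range(106,182,3): print(v,[tuple((1000*np.round(P[v,u],3)).astype(int).tolist()) for u in (186,192,203)])
print([ (u,(1000*np.round(P[137,u],3)).astype(int).tolist()) for u in range(172,216,2)])
```

```text
fixpad [ 0.6994 -0.021   0.0595]
movpad [0.6737 0.0932 0.0585]
cr_l [0.7214 0.028  0.0392]
cr_r [0.6734 0.0251 0.036 ]
cr_t [ 0.6996 -0.0026  0.032 ]
cr_b [0.6973 0.0598 0.0325]
106 [(701, -19, 61), (693, -20, 53), (682, -20, 19)]
109 [(701, -15, 60), (692, -15, 56), (682, -15, 19)]
112 [(711, -8, 20), (701, -9, 18), (682, -10, 18)]
115 [(709, -3, 25), (699, -4, 28), (679, -6, 31)]
118 [(708, 1, 33), (698, 0, 33), (678, -1, 39)]
121 [(708, 6, 32), (698, 5, 32), (678, 4, 39)]
124 [(708, 11, 33), (698, 10, 33), (678, 9, 38)]
127 [(708, 16, 33), (698, 16, 30), (678, 13, 40)]
130 [(708, 21, 32), (698, 20, 32), (678, 18, 40)]
133 [(708, 26, 34), (698, 26, 31), (678, 23, 39)]
136 [(709, 31, 31), (697, 30, 34), (678, 28, 39)]
139 [(708, 36, 33), (698, 36, 32), (678, 34, 38)]
142 [(708, 42, 32), (698, 41, 34), (678, 39, 39)]
145 [(708, 47, 32), (698, 46, 32), (678, 44, 39)]
148 [(708, 52, 32), (698, 51, 32), (677, 49, 40)]
151 [(708, 57, 34), (698, 57, 32), (677, 54, 40)]
154 [(708, 63, 32), (701, 64, 20), (678, 59, 39)]
157 [(712, 71, 18), (701, 70, 19), (681, 69, 19)]
160 [(712, 77, 18), (
[... 170 characters left out ...]
91, 18)]
172 [(712, 99, 18), (701, 98, 20), (674, 87, 55)]
175 [(712, 104, 20), (701, 104, 19), (674, 91, 60)]
178 [(712, 110, 19), (701, 110, 18), (674, 97, 57)]
181 [(713, 117, 17), (701, 116, 18), (681, 114, 19)]
[(172, [737, 37, 17]), (174, [733, 36, 19]), (176, [724, 33, 39]), (178, [720, 33, 39]), (180, [717, 33, 38]), (182, [715, 33, 33]), (184, [712, 33, 32]), (186, [708, 33, 32]), (188, [704, 33, 33]), (190, [701, 33, 32]), (192, [698, 32, 34]), (194, [694, 32, 32]), (196, [691, 32, 32]), (198, [688, 32, 31]), (200, [684, 31, 32]), (202, [679, 30, 40]), (204, [676, 30, 39]), (206, [673, 30, 37]), (208, [673, 33, 17]), (210, [669, 32, 19]), (212, [666, 32, 18]), (214, [662, 32, 17])]
```

Call:
{"op": "apply_moves", "data": {
  "targets": [
    {"dp":[0.01,0.03,0.02],"yaw":7},
    {"dp":[0.025,0.06,0.04],"yaw":14},
    {"dp":[0.04,0.1,0.04],"yaw":21},
    {"dp":[0.055,0.13,0.04],"yaw":28},
    {"dp":[0.065,0.16,0.04],"yaw":35},
    {"dp":[0.075,0.19,0.04],"yaw":42},
    {"dp":[0.09,0.22,0.04],"yaw":49},
    {"dp":[0.1,0.25,0.04],"yaw":56},
    {"dp":[0.11,0.28,0.04],"yaw":63},
    {"dp":[0.12,0.31,0.04],"yaw":70},
    {"dp":[0.13,0.34,0.04],"yaw":77},
    {"dp":[0.145,0.372,0.04],"yaw":84},
    {"dp":[0.145,0.372,0.04],"yaw":91},
    {"dp":[0.145,0.372,0.04],"yaw":91.5},
    {"dp":[0.145,0.372,0.04],"yaw":91.5},
    {"dp":[0.145,0.372,0.04],"yaw":91.5}
  ]
}}

```text
time_s: 17.17
tcp_pos: [0.6974, 0.0402, 0.202]
eef_rot: [180.0, -0.0, -86.0]
contact_force: [-0.3, -0.5, -0.1]
gripper_width: 0.0274
gripper_force: 25.0
```

Run:
```python
from h import *
t=get_state()['tcp_pos']; print(t)
c=cap('wrist'); hafts(c,(t[0]-.03,t[0]+.03,t[1]-.08,t[1]+.08),t[2]-.008,t[2]+.03)
P=cloud(c); 
for u in (252,257,262): print([(1000*np.round(P[v,u]-t,3)).astype(int).tolist() for v in range(150,240,6)])
```

```text
[0.69738625 0.04022405 0.20197143]
4499 rect [0.7017 0.0234] [0.0518 0.0654] 31.0 ztop 0.2247 x [0.6814 0.7161] y [-0.0102  0.0485] px [209 158  99 104] [ 16. 148. 158.]
552 rect [0.6963 0.0701] [0.0271 0.0136] 8.2 ztop 0.2252 x [0.6832 0.709 ] y [0.0636 0.0768] px [235 287  44  16] [ 19. 137. 244.]
[[8, -24, -169], [8, -17, -170], [7, -50, 13], [7, -48, 18], [6, -45, 18], [6, -41, 19], [6, -38, 19], [6, -34, 18], [5, -30, 16], [5, -26, 15], [5, -24, 20], [5, -21, 19], [5, -18, 21], [4, -14, 21], [4, -11, 22]]
[[2, -25, -169], [2, -18, -168], [4, -50, 12], [4, -48, 18], [4, -45, 19], [3, -42, 19], [3, -38, 19], [3, -34, 18], [3, -30, 16], [2, -27, 18], [2, -24, 19], [2, -21, 20], [2, -18, 21], [2, -14, 21], [1, -11, 22]]
[[-4, -25, -170], [-4, -18, -170], [1, -50, 12], [1, -48, 18], [1, -45, 18], [1, -41, 18], [1, -38, 18], [0, -35, 18], [0, -30, 15], [0, -27, 15], [0, -25, 21], [-1, -21, 20], [-1, -18, 22], [-1, -15, 22], [-1, -11, 22]]
```

Call:
{"op": "apply_moves", "data": {
  "targets": [
    {"dp":[0.001,0.0015,-0.035],"yaw":0.2},
    {"dp":[0.001,0.0015,-0.07],"yaw":0.2},
    {"dp":[0.001,0.0015,-0.1],"yaw":0.2},
    {"dp":[0.001,0.0015,-0.125],"yaw":0.2},
    {"dp":[0.001,0.0015,-0.14],"yaw":0.2},
    {"dp":[0.001,0.0015,-0.15],"yaw":0.2},
    {"dp":[0.001,0.0015,-0.157],"yaw":0.2},
    {"dp":[0.001,0.0015,-0.161],"yaw":0.2},
    {"dp":[0.001,0.0015,-0.1625],"yaw":0.2},
    {"dp":[0.001,0.0015,-0.1625],"yaw":0.2}
  ]
}}

```text
time_s: 18.05
tcp_pos: [0.6992, 0.0423, 0.0404]
eef_rot: [-179.9, 0.0, -85.6]
contact_force: [-0.6, 0.0, -0.0]
gripper_width: 0.0278
gripper_force: 25.0
```

Call:
{"op": "apply_moves", "data": {
  "targets": [
    {"dp":[0,0,-0.001],"yaw":0},
    {"dp":[0,0,-0.002],"yaw":0},
    {"dp":[0,0,-0.002],"yaw":0}
  ]
}}

```text
time_s: 18.3
tcp_pos: [0.699, 0.0425, 0.0382]
eef_rot: [-179.9, 0.0, -85.6]
contact_force: [0.2, 0.6, 0.1]
gripper_width: 0.0278
gripper_force: 25.0
```

Call:
{"op": "apply_moves", "data": {
  "targets": [
    {"dp":[0,0,0],"yaw":0},
    {"dp":[0,0,0],"yaw":0},
    {"dp":[0,0,0],"yaw":0}
  ],
  "grip": 0.05
}}

```text
time_s: 18.55
tcp_pos: [0.699, 0.0424, 0.038]
eef_rot: [-180.0, 0.0, -85.6]
contact_force: [0.2, -1.0, -0.3]
gripper_width: 0.0398
gripper_force: 0.0
```

Call:
{"op": "apply_moves", "data": {
  "targets": [
    {"dp":[0,0,0.02],"yaw":0},
    {"dp":[0,0,0.05],"yaw":0},
    {"dp":[0,0,0.09],"yaw":0},
    {"dp":[0,0,0.13],"yaw":0},
    {"dp":[-0.02,0.0,0.15],"yaw":0},
    {"dp":[-0.02,0.0,0.15],"yaw":0},
    {"dp":[-0.02,0.0,0.15],"yaw":0}
  ]
}}

```text
time_s: 19.13
tcp_pos: [0.6791, 0.0427, 0.1901]
eef_rot: [-179.8, 0.1, -85.6]
contact_force: [-0.6, 0.1, -1.0]
gripper_width: 0.0419
gripper_force: 0.0
```

Run:
```python
from h import *
st(); c=cap('wrist'); A=c['image']; hafts(c,(.66,.74,-.03,.1),.042,.07)
P=cloud(c); hsv=cv2.cvtColor(A,cv2.COLOR_RGB2HSV).astype(int)
m=(hsv[...,0]>100)&(hsv[...,0]<125)&(hsv[...,1]>130)&(P[...,0]>.42)&(P[...,0]<.62)&(P[...,1]>-.02)&(P[...,1]<.2)&(P[...,2]>.045)
p=P[m]; print(m.sum(), cv2.minAreaRect(p[:,:2].astype(np.float32)),np.median(p[:,2]))
m=((hsv[...,0]<6)|(hsv[...,0]>174))&(hsv[...,1]>170)&(P[...,0]>.42)&(P[...,0]<.55)&(P[...,1]>-.02)&(P[...,1]<.2)&(P[...,2]>.08)
p=P[m]; print(m.sum(), np.median(p,0) if m.sum() else 0)
save(A[60:330],'m7.png',1.5)
```

```text
time_s 19.1333
tcp_pos [0.6791 0.0427 0.1901]
eef_rot [-1.797752e+02  6.780000e-02 -8.557460e+01]
contact_force [-0.5688  0.0676 -0.9991]
gripper_width 0.0419
gripper_force 0.0
joints [ 1.99688e+01  2.20529e+01 -1.37710e+00 -5.60000e-03 -6.63352e+01
 -1.55413e+01]
97 rect [ 0.7039 -0.0212] [0.0271 0.0179] 2.3 ztop 0.0605 x [0.6901 0.7173] y [-0.0289 -0.0122] px [227 107  26  19] [ 11. 159.  72.]
1766 rect [0.7007 0.0354] [0.028  0.0864] 4.4 ztop 0.0611 x [0.685  0.7137] y [-0.0074  0.0774] px [227 129  26  79] [ 17. 147. 195.]
472 ((0.5204384922981262, 0.08235117793083191), (0.01193978451192379, 0.07315590977668762), 63.346595764160156) 0.0536767846119906
56 [0.47052428 0.10632904 0.08748008]
```

View pics/m7.png

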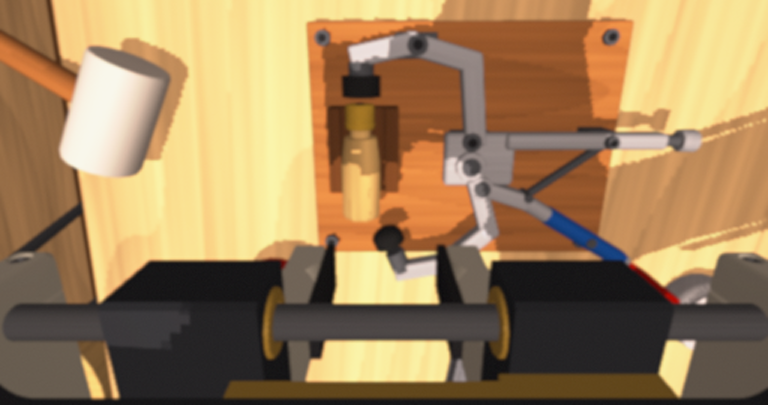

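The haft lies straight in the cradle, from (360,105) to (360,218), between the fixed pad at (360,85) and the moving pad at (388,238). The blue handle is at (580,232). Now I move to the push point with the fingers closed.

Call:
{"op": "apply_moves", "data": {
  "targets": [
    {"dp":[-0.035,0.02,0],"yaw":0},
    {"dp":[-0.07,0.04,0],"yaw":0},
    {"dp":[-0.105,0.06,0],"yaw":0},
    {"dp":[-0.14,0.075,-0.01],"yaw":0},
    {"dp":[-0.164,0.0825,-0.04],"yaw":0},
    {"dp":[-0.164,0.0825,-0.07],"yaw":0},
    {"dp":[-0.164,0.0825,-0.1],"yaw":0},
    {"dp":[-0.164,0.0825,-0.13],"yaw":0},
    {"dp":[-0.164,0.0825,-0.148],"yaw":0},
    {"dp":[-0.164,0.0825,-0.154],"yaw":0},
    {"dp":[-0.164,0.0825,-0.154],"yaw":0}
  ],
  "grip": 1.0
}}

```text
time_s: 20.1
tcp_pos: [0.5133, 0.1238, 0.0311]
eef_rot: [179.7, -0.2, -85.6]
contact_force: [-0.7, -0.6, -0.2]
gripper_width: 0.0002
gripper_force: 0.0
```

Call:
{"op": "apply_moves", "data": {
  "targets": [
    {"dp":[0,-0.01,0],"yaw":0},
    {"dp":[0,-0.02,0],"yaw":0},
    {"dp":[0,-0.027,0],"yaw":0},
    {"dp":[0,-0.034,0],"yaw":0},
    {"dp":[0,-0.041,0],"yaw":0},
    {"dp":[0,-0.048,0],"yaw":0},
    {"dp":[0,-0.048,0],"yaw":0}
  ]
}}

```text
time_s: 20.68
tcp_pos: [0.5149, 0.0771, 0.0348]
eef_rot: [-179.9, 0.2, -85.7]
contact_force: [-6.5, 11.8, 2.5]
gripper_width: 0.0003
gripper_force: 5.6
```

Call:
{"op": "apply_moves", "data": {
  "targets": [
    {"dp":[0,-0.007,0],"yaw":0},
    {"dp":[0,-0.014,0],"yaw":0},
    {"dp":[0,-0.02,0],"yaw":0},
    {"dp":[0,-0.02,0],"yaw":0}
  ]
}}

```text
time_s: 21.02
tcp_pos: [0.5152, 0.056, 0.0347]
eef_rot: [-179.9, 0.0, -85.6]
contact_force: [-0.5, 0.7, 1.1]
gripper_width: 0.0004
gripper_force: 0.4
```

Call:
{"op": "apply_moves", "data": {
  "targets": [
    {"dp":[0,-0.006,0],"yaw":0},
    {"dp":[0,-0.012,0],"yaw":0},
    {"dp":[0,-0.018,0],"yaw":0},
    {"dp":[0,-0.018,0],"yaw":0}
  ]
}}

```text
time_s: 21.35
tcp_pos: [0.5148, 0.0379, 0.0338]
eef_rot: [-180.0, 0.0, -85.6]
contact_force: [0.0, 0.6, 0.1]
gripper_width: 0.0004
gripper_force: 0.0
```

```bash
cat >> h.py <<'E'
def clamp(c):
    P=cloud(c); hsv=cv2.cvtColor(c['image'],cv2.COLOR_RGB2HSV).astype(int); H,S=hsv[...,0],hsv[...,1]
    b=(P[...,0]>.40)&(P[...,0]<.62)&(P[...,1]>-.06)&(P[...,1]<.2)
    m=b&(H>100)&(H<125)&(S>130)&(P[...,2]>.045)&(P[...,2]<.06); p=P[m][:,:2].astype(np.float32)
    if len(p)>20: print('blue',len(p),cv2.minAreaRect(p))
    m=b&((H<6)|(H>174))&(S>170)&(P[...,2]>.04)&(P[...,2]<.095); p=P[m]
    if len(p): print('red',len(p),np.round(np.median(p[p[:,2]>.08],0),4),p.min(0),p.max(0))
E
python3 - <<'E'
from h import *
for n in('wrist','side','scene'):
    c=cap(n); print(n); clamp(c)
E
```

```text
wrist
blue 2208 ((0.5244945883750916, 0.018104946240782738), (0.0742148905992508, 0.012365322560071945), 13.048041343688965)
red 1114 [0.4681 0.0024 0.0866] [ 4.60824615e-01 -5.50424028e-05  4.85373346e-02] [0.47685585 0.00727928 0.08968258]
side
blue 48 ((0.524113118648529, 0.01629645563662052), (0.06929592043161392, 0.010995724238455296), 15.373661994934082)
red 24 [0.4656 0.0026 0.0867] [4.61852275e-01 6.26828094e-05 4.97249921e-02] [0.47428007 0.00471111 0.09010734]
scene
```

The handle is locked (blue axis along the clamp, tab at (0.468, 0.002)). Next I move round to the fixed-handle side of the tab.

Call:
{"op": "apply_moves", "data": {
  "targets": [
    {"dp":[0,0.003,0.03],"yaw":0},
    {"dp":[0,0.0,0.065],"yaw":0},
    {"dp":[0,-0.03,0.1],"yaw":0},
    {"dp":[-0.02,-0.07,0.1],"yaw":0},
    {"dp":[-0.047,-0.072,0.1],"yaw":0},
    {"dp":[-0.047,-0.072,0.075],"yaw":0},
    {"dp":[-0.047,-0.072,0.045],"yaw":0},
    {"dp":[-0.047,-0.072,0.03],"yaw":0},
    {"dp":[-0.047,-0.072,0.028],"yaw":0},
    {"dp":[-0.047,-0.072,0.028],"yaw":0}
  ]
}}

```text
time_s: 22.33
tcp_pos: [0.4671, -0.0334, 0.0611]
eef_rot: [179.9, -0.1, -85.6]
contact_force: [0.0, 0.6, 0.6]
gripper_width: 0.0003
gripper_force: 0.0
```

Call:
{"op": "apply_moves", "data": {
  "targets": [
    {"dp":[0,0.01,0],"yaw":0},
    {"dp":[0,0.02,0],"yaw":0},
    {"dp":[0,0.028,0],"yaw":0},
    {"dp":[0,0.036,0],"yaw":0},
    {"dp":[0,0.044,0],"yaw":0},
    {"dp":[0,0.044,0],"yaw":0}
  ]
}}

```text
time_s: 22.83
tcp_pos: [0.4678, 0.0122, 0.0619]
eef_rot: [-180.0, 0.0, -85.5]
contact_force: [-0.7, -1.9, 0.2]
gripper_width: 0.0005
gripper_force: 1.2
```

Run:
```python
from h import *
for n in('wrist','side'):
    c=cap(n); print(n); clamp(c)
```

```text
wrist
blue 943 ((0.523139238357544, 0.023374639451503754), (0.07366709411144257, 0.012037468142807484), 12.631805419921875)
red 76 [nan nan nan] [0.46757256 0.02101781 0.04513478] [0.5484337  0.02359858 0.0695527 ]
side
blue 57 ((0.5240609049797058, 0.01823815144598484), (0.070292629301548, 0.01889452524483204), 12.324811935424805)
  return _methods._mean(a, axis=axis, dtype=dtype,
  ret = um.true_divide(
```

Call:
{"op": "apply_moves", "data": {
  "targets": [
    {"dp":[0,0.008,0],"yaw":0},
    {"dp":[0,0.016,0],"yaw":0},
    {"dp":[0,0.022,0],"yaw":0},
    {"dp":[0,0.022,0],"yaw":0}
  ]
}}

```text
time_s: 23.27
tcp_pos: [0.4684, 0.0341, 0.0618]
eef_rot: [-179.9, 0.0, -85.5]
contact_force: [-0.3, 0.2, 0.6]
gripper_width: 0.0006
gripper_force: 0.2
```

```bash
python3 - <<'E' 2>/dev/null
from h import *
for n in('wrist','side'):
    c=cap(n); print(n); clamp(c)
E
```

```text
wrist
blue 1608 ((0.5207823514938354, 0.035978879779577255), (0.07470611482858658, 0.010508417151868343), 3.653620958328247)
red 92 [0.4692 0.024  0.0862] [0.46818319 0.02388349 0.04359352] [0.54538352 0.04656178 0.08793447]
side
blue 33 ((0.5267952084541321, 0.045669279992580414), (0.007003109902143478, 0.056276462972164154), 85.63980102539062)
```

Call:
{"op": "apply_moves", "data": {
  "targets": [
    {"dp":[0,0,0.0],"yaw":0},
    {"dp":[0,-0.005,0.03],"yaw":0},
    {"dp":[0,-0.005,0.07],"yaw":0},
    {"dp":[0.04,0,0.11],"yaw":0},
    {"dp":[0.08,0,0.13],"yaw":0},
    {"dp":[0.12,0,0.13],"yaw":0},
    {"dp":[0.16,0,0.13],"yaw":0},
    {"dp":[0.2,0,0.13],"yaw":0},
    {"dp":[0.2,0,0.13],"yaw":0},
    {"dp":[0.2,0,0.13],"yaw":0}
  ],
  "grip": -0.05
}}

```text
time_s: 24.2
tcp_pos: [0.6703, 0.0323, 0.1897]
eef_rot: [179.9, -0.0, -85.7]
contact_force: [-1.1, 1.2, -0.2]
gripper_width: 0.0459
gripper_force: 0.0
```

```bash
python3 - <<'E' 2>/dev/null
from h import *
st(); c=cap('wrist'); clamp(c); hafts(c,(.66,.74,-.03,.1),.044,.07); save(c['image'][40:300],'m8.png',1.2)
P=cloud(c); print([ (1000*np.round(P[v,u],3)).astype(int).tolist() for u in (230,236,242) for v in range(120,200,6)])
c=cap('side'); clamp(c)
E
```

```text
time_s 24.2
tcp_pos [0.6703 0.0323 0.1897]
eef_rot [ 1.79921e+02 -3.27000e-02 -8.56652e+01]
contact_force [-1.0605  1.1979 -0.1538]
gripper_width 0.0459
gripper_force 0.0
joints [ 1.93758e+01  2.14060e+01 -2.42450e+00  1.20000e-02 -6.62543e+01
 -1.50459e+01]
blue 354 ((0.5256394147872925, 0.07910189777612686), (0.011418632231652737, 0.06042733043432236), 62.78901290893555)
1767 rect [0.7034 0.019 ] [0.0297 0.0981] 1.6 ztop 0.0611 x [0.6887 0.7167] y [-0.0264  0.0662] px [215 117  29  90] [ 17. 147. 190.]
[[703, -28, 57], [703, -22, 60], [703, -16, 60], [703, -9, 56], [703, -2, 54], [702, 4, 56], [702, 10, 59], [701, 16, 60], [701, 22, 61], [701, 29, 60], [700, 35, 62], [700, 42, 62], [700, 50, 61], [699, 57, 61], [697, -28, 57], [697, -22, 60], [696, -16, 59], [697, -9, 49], [696, -2, 48], [696, 4, 49], [695, 10, 53], [695, 17, 54], [695, 23, 57], [694, 30, 56], [694, 36, 57], [693, 43, 57], [693, 50, 57], [693, 58, 56], [691, -28, 52], [691, -22, 52], [691, -16, 51], [692, -5, 19], [691, 0, 32], [690, 7, 33], [690, 14, 33], [689, 21, 33], [689, 28, 32], [688, 35, 33], [688, 43, 32], [688, 50, 33], [687, 58, 33], [687, 71, 19]]
blue 65 ((0.5185922980308533, 0.07878710329532623), (0.011851978488266468, 0.0729018896818161), 66.04285430908203)
red 28 [0.468  0.1078 0.0837] [0.46319471 0.10389807 0.04116893] [0.47911381 0.1111588  0.08414028]
```

The clamp is open and the haft sits against the fixed pad, about 80 mm long now (was 86). I'm picking it up.

Call:
{"op": "apply_moves", "data": {
  "targets": [
    {"dp":[0.031,0.003,-0.02],"yaw":0},
    {"dp":[0.031,0.003,-0.05],"yaw":0},
    {"dp":[0.031,0.003,-0.08],"yaw":0},
    {"dp":[0.031,0.003,-0.11],"yaw":0},
    {"dp":[0.031,0.003,-0.13],"yaw":0},
    {"dp":[0.031,0.003,-0.145],"yaw":0},
    {"dp":[0.031,0.003,-0.152],"yaw":0},
    {"dp":[0.031,0.003,-0.152],"yaw":0},
    {"dp":[0.031,0.003,-0.152],"yaw":0}
  ],
  "grip": 0.18
}}

```text
time_s: 25.05
tcp_pos: [0.6979, 0.0359, 0.0401]
eef_rot: [180.0, 0.0, -85.6]
contact_force: [-0.0, -1.0, 0.5]
gripper_width: 0.0358
gripper_force: 0.0
```

Call:
{"op": "apply_moves", "data": {
  "targets": [
    {"dp":[0,0,0],"yaw":0},
    {"dp":[0,0,0],"yaw":0},
    {"dp":[0,0,0],"yaw":0},
    {"dp":[0,0,0],"yaw":0},
    {"dp":[0,0,0],"yaw":0}
  ],
  "grip": 1.0,
  "squeeze": 25
}}

```text
time_s: 25.47
tcp_pos: [0.6989, 0.036, 0.0408]
eef_rot: [-180.0, 0.0, -85.6]
contact_force: [-2.7, 1.2, 5.7]
gripper_width: 0.0276
gripper_force: 25.0
```

Call:
{"op": "apply_moves", "data": {
  "targets": [
    {"dp":[0,0.004,0.02],"yaw":0},
    {"dp":[0,0.004,0.05],"yaw":0},
    {"dp":[0,0.004,0.09],"yaw":0},
    {"dp":[0,0.004,0.13],"yaw":0},
    {"dp":[0,0.004,0.15],"yaw":0},
    {"dp":[0,0.004,0.15],"yaw":0},
    {"dp":[0,0.004,0.15],"yaw":0}
  ]
}}

```text
time_s: 26.05
tcp_pos: [0.6994, 0.0401, 0.1916]
eef_rot: [-179.8, 0.1, -85.6]
contact_force: [-0.3, 0.3, -1.2]
gripper_width: 0.0277
gripper_force: 25.0
```

```bash
python3 - <<'E' 2>/dev/null
from h import *
t=get_state()['tcp_pos']; print(t)
c=cap('wrist'); P=cloud(c)
for u in (252,257,262): print([(1000*np.round(P[v,u]-t,3)).astype(int).tolist() for v in list(range(156,230,5))+list(range(280,312,4))])
E
```

```text
[0.69937565 0.04012268 0.19164072]
[[9, -19, -158], [7, -49, 6], [7, -48, 16], [7, -46, 16], [7, -42, 14], [6, -40, 16], [6, -37, 16], [6, -34, 16], [6, -31, 15], [6, -28, 17], [5, -26, 18], [5, -23, 19], [5, -20, 19], [5, -17, 19], [4, -15, 20], [4, -28, 87], [4, -27, 87], [1, 27, 19], [1, 31, 18], [-7, 204, -192], [-7, 211, -191], [-8, 220, -193], [-8, 225, -190]]
[[3, -19, -160], [4, -49, 7], [4, -48, 16], [4, -46, 16], [4, -43, 16], [4, -40, 16], [3, -37, 16], [3, -34, 16], [3, -32, 17], [3, -29, 17], [3, -26, 19], [2, -23, 18], [2, -20, 18], [2, -17, 19], [2, -14, 19], [2, -29, 89], [2, -28, 88], [-2, 26, 20], [-2, 31, 18], [-14, 203, -191], [-15, 211, -192], [-15, 217, -191], [-16, 226, -192]]
[[-3, -19, -159], [1, -49, 4], [2, -48, 15], [1, -46, 16], [1, -43, 15], [1, -40, 14], [1, -37, 16], [0, -34, 15], [0, -32, 16], [0, -30, 18], [0, -27, 19], [0, -23, 18], [-1, -20, 18], [-1, -18, 19], [-1, -14, 18], [1, -29, 88], [1, -27, 88], [-5, 26, 20], [-5, 30, 18], [-22, 203, -192], [-22, 210, -192], [-23, 217, -191], [-24, 225, -192]]
```

Call:
{"op": "apply_moves", "data": {
  "targets": [
    {"dp":[-0.01,0.03,0],"yaw":7},
    {"dp":[-0.02,0.06,0],"yaw":14},
    {"dp":[-0.035,0.09,0],"yaw":21},
    {"dp":[-0.05,0.12,0],"yaw":28},
    {"dp":[-0.065,0.15,0],"yaw":35},
    {"dp":[-0.08,0.18,0],"yaw":42},
    {"dp":[-0.095,0.21,0],"yaw":49},
    {"dp":[-0.11,0.24,0],"yaw":56},
    {"dp":[-0.125,0.27,0],"yaw":63},
    {"dp":[-0.14,0.3,0],"yaw":70},
    {"dp":[-0.16,0.335,0],"yaw":77},
    {"dp":[-0.16,0.335,0],"yaw":82.8},
    {"dp":[-0.16,0.335,0],"yaw":82.8},
    {"dp":[-0.16,0.335,0],"yaw":82.8},
    {"dp":[-0.16,0.335,0],"yaw":82.8}
  ]
}}

```text
time_s: 27.35
tcp_pos: [0.5387, 0.3739, 0.1885]
eef_rot: [179.9, 0.1, -3.0]
contact_force: [0.0, 0.8, 0.1]
gripper_width: 0.0275
gripper_force: 25.0
```

```bash
python3 - <<'E' 2>/dev/null
from h import *
st(); c=cap('wrist'); P=cloud(c); hsv=cv2.cvtColor(c['image'],cv2.COLOR_RGB2HSV).astype(int)
a=np.radians(-3); q=P[...,:2]-[.545,.316]; X=q[...,0]*np.cos(a)+q[...,1]*np.sin(a); Y=-q[...,0]*np.sin(a)+q[...,1]*np.cos(a)
m=(abs(X)<.075)&(abs(Y)<.13)&(P[...,2]>.009)&(P[...,2]<.019)&(hsv[...,0]<25)&(hsv[...,1]>90)
n,L,S,_=cv2.connectedComponentsWithStats(m.astype(np.uint8))
for i in range(1,n):
    if S[i,4]>60: k=L==i; print(S[i,4],'Y',np.round(np.percentile(Y[k],[2,98]),4),'X',np.round(np.percentile(X[k],[2,98]),4),cv2.minAreaRect(P[k][:,:2].astype(np.float32)))
save(c['image'],'m9.png',1.2)
E
```

```text
time_s 27.35
tcp_pos [0.5387 0.3739 0.1885]
eef_rot [ 1.799065e+02  7.190000e-02 -3.019300e+00]
contact_force [0.012  0.7676 0.1304]
gripper_width 0.0275
gripper_force 24.9992
joints [ 5.17664e+01  2.00736e+01 -4.57920e+00 -5.40000e-03 -6.54649e+01
  3.52165e+01]
1598 Y [0.0763 0.1004] X [-0.0528  0.0516] ((0.5479215979576111, 0.4045661985874176), (0.024884091690182686, 0.10926133394241333), 86.34547424316406)
1408 Y [0.0181 0.0408] X [-0.0532  0.0516] ((0.5445510745048523, 0.34536102414131165), (0.02400200627744198, 0.10948435962200165), 87.05753326416016)
1722 Y [-0.0396 -0.0165] X [-0.0554  0.0515] ((0.5413143634796143, 0.2878616452217102), (0.02560298703610897, 0.10986140370368958), 87.2203598022461)
1951 Y [-0.0995 -0.0743] X [-0.0549  0.0503] ((0.5374502539634705, 0.22927601635456085), (0.02629188634455204, 0.10920196026563644), 86.46882629394531)
```

View pics/m9.png

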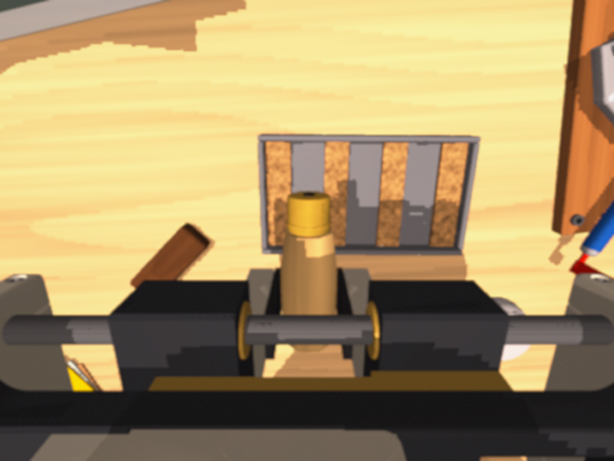

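The haft is held straight over the tray's +y trough. The battens are visible, and the slicker at (170,255) is well clear. I'm lowering it.

Call:
{"op": "apply_moves", "data": {
  "targets": [
    {"dp":[-0.0015,0.002,-0.04],"yaw":0},
    {"dp":[-0.0015,0.002,-0.08],"yaw":0},
    {"dp":[-0.0015,0.002,-0.115],"yaw":0},
    {"dp":[-0.0015,0.002,-0.14],"yaw":0},
    {"dp":[-0.0015,0.002,-0.155],"yaw":0},
    {"dp":[-0.0015,0.002,-0.165],"yaw":0},
    {"dp":[-0.0015,0.002,-0.172],"yaw":0},
    {"dp":[-0.0015,0.002,-0.174],"yaw":0},
    {"dp":[-0.0015,0.002,-0.174],"yaw":0}
  ]
}}

```text
time_s: 28.15
tcp_pos: [0.5378, 0.3767, 0.016]
eef_rot: [-180.0, -0.0, -2.8]
contact_force: [0.3, -0.0, -0.9]
gripper_width: 0.0276
gripper_force: 25.0
```

Call:
{"op": "apply_moves", "data": {
  "targets": [
    {"dp":[0,0,0],"yaw":0},
    {"dp":[0,0,0],"yaw":0}
  ]
}}

```text
time_s: 28.32
tcp_pos: [0.5379, 0.3775, 0.017]
eef_rot: [-179.9, -0.1, -2.8]
contact_force: [0.5, -0.0, -1.0]
gripper_width: 0.0278
gripper_force: 25.0
```

Call:
{"op": "apply_moves", "data": {
  "targets": [
    {"dp":[0,-0.001,-0.001],"yaw":0},
    {"dp":[0,-0.001,-0.0022],"yaw":0},
    {"dp":[0,-0.001,-0.0022],"yaw":0}
  ]
}}

```text
time_s: 28.57
tcp_pos: [0.5376, 0.3762, 0.0147]
eef_rot: [-179.9, -0.1, -2.8]
contact_force: [-1.8, -1.4, 7.2]
gripper_width: 0.0277
gripper_force: 25.0
```

Call:
{"op": "apply_moves", "data": {
  "targets": [
    {"dp":[0,0,0],"yaw":0},
    {"dp":[0,0,0],"yaw":0},
    {"dp":[0,0,0],"yaw":0}
  ],
  "grip": 0.18
}}

```text
time_s: 28.82
tcp_pos: [0.5373, 0.3759, 0.0136]
eef_rot: [-180.0, -0.0, -2.8]
contact_force: [-0.2, -0.0, -0.1]
gripper_width: 0.0357
gripper_force: 0.0
```

Call:
{"op": "apply_moves", "data": {
  "targets": [
    {"dp":[0,0,0.02],"yaw":0},
    {"dp":[0,0,0.05],"yaw":0},
    {"dp":[0,0,0.09],"yaw":0},
    {"dp":[0,0,0.13],"yaw":0},
    {"dp":[0,0,0.18],"yaw":0},
    {"dp":[0,0,0.18],"yaw":0},
    {"dp":[0,0,0.18],"yaw":0}
  ]
}}

```text
time_s: 29.4
tcp_pos: [0.539, 0.3774, 0.1985]
eef_rot: [-179.7, -0.3, -2.8]
contact_force: [-0.6, -0.3, -0.8]
gripper_width: 0.0361
gripper_force: 0.0
```

```bash
python3 - <<'E' 2>/dev/null
from h import *
st(); c=cap('wrist'); hafts(c,(.47,.62,.33,.42),.019,.045)
c=cap('scene'); hafts(c,(.47,.62,.2,.42),.019,.045); hafts(c,(.5,.62,-.44,-.22),.02,.045)
c=cap('side'); hafts(c,(.47,.62,.2,.42),.019,.045);hafts(c,(.5,.62,-.44,-.22),.02,.045)
E
```

```text
time_s 29.4
tcp_pos [0.539  0.3774 0.1985]
eef_rot [-179.6518   -0.3136   -2.7685]
contact_force [-0.6226 -0.3021 -0.7639]
gripper_width 0.0361
gripper_force 0.0
joints [ 5.19845e+01  1.95418e+01 -4.04370e+00  6.04000e-02 -6.59491e+01
  3.52236e+01]
1337 rect [0.5472 0.3758] [0.0266 0.0799] 87.4 ztop 0.0349 x [0.5082 0.5866] y [0.3631 0.3898] px [248 131  22  66] [ 16. 146. 198.]
162 rect [0.5413 0.3796] [0.0937 0.0373] 4.3 ztop 0.0359 x [0.5027 0.5881] y [0.3626 0.3934] px [359 193  12  22] [ 19. 136. 132.]
108 rect [ 0.5058 -0.3946] [0.0458 0.1034] 28.8 ztop 0.0427 x [0.5001 0.5469] y [-0.4314 -0.3422] px [137 190  29  12] [ 16. 154.  91.]
240 rect [ 0.6083 -0.3091] [0.0831 0.2284] 25.0 ztop 0.0424 x [0.5426 0.6197] y [-0.4249 -0.2206] px [133 198  65  23] [ 16. 149.  86.]
109 rect [0.548  0.3697] [0.0246 0.0816] 83.1 ztop 0.0359 x [0.509  0.5868] y [0.3589 0.3863] px [194 136  21  10] [ 18. 149. 139.]
636 rect [ 0.56   -0.3252] [0.1043 0.1963] 2.4 ztop 0.0424 x [0.5103 0.6142] y [-0.4152 -0.227 ] px [269 242  71  64] [ 15. 173.  76.]
107 rect [ 0.5602 -0.4354] [0.1194 0.003 ] 2.3 ztop 0.044 x [0.5008 0.6177] y [-0.4382 -0.4317] px [307 296  37  25] [ 13. 179.  74.]
```

Haft 1 is lying flat in the tray at 80 mm. Back to the case for the second.

Call:
{"op": "apply_moves", "data": {
  "targets": [
    {"dp":[0,-0.03,0.01],"yaw":-7},
    {"dp":[0,-0.065,0.02],"yaw":-14},
    {"dp":[0,-0.1,0.03],"yaw":-21},
    {"dp":[0,-0.135,0.04],"yaw":-28},
    {"dp":[0,-0.17,0.05],"yaw":-35},
    {"dp":[0.005,-0.205,0.06],"yaw":-42},
    {"dp":[0.005,-0.24,0.07],"yaw":-49},
    {"dp":[0.005,-0.275,0.08],"yaw":-56},
    {"dp":[0.005,-0.31,0.08],"yaw":-63},
    {"dp":[0.01,-0.345,0.08],"yaw":-70},
    {"dp":[0.01,-0.38,0.08],"yaw":-77},
    {"dp":[0.01,-0.415,0.08],"yaw":-84},
    {"dp":[0.01,-0.45,0.08],"yaw":-91},
    {"dp":[0.01,-0.485,0.08],"yaw":-98},
    {"dp":[0.01,-0.52,0.08],"yaw":-105},
    {"dp":[0.01,-0.555,0.08],"yaw":-112},
    {"dp":[0.01,-0.59,0.08],"yaw":-119},
    {"dp":[0.01,-0.625,0.08],"yaw":-126},
    {"dp":[0.01,-0.66,0.08],"yaw":-133},
    {"dp":[0.01,-0.7,0.08],"yaw":-140}
  ]
}}

```text
time_s: 31.22
tcp_pos: [0.5465, -0.3252, 0.2716]
eef_rot: [179.9, -0.1, -143.1]
contact_force: [1.6, 0.6, 0.5]
gripper_width: 0.0362
gripper_force: 0.0
```

Call:
{"op": "apply_moves", "data": {
  "targets": [
    {"dp":[0,-0.03,0],"yaw":-7},
    {"dp":[0,-0.045,0],"yaw":-14},
    {"dp":[0,-0.045,0],"yaw":-21},
    {"dp":[0,-0.045,0],"yaw":-28},
    {"dp":[0,-0.045,0],"yaw":-34.5},
    {"dp":[0,-0.045,0],"yaw":-34.5},
    {"dp":[0,-0.045,0],"yaw":-34.5}
  ]
}}

```text
time_s: 31.8
tcp_pos: [0.5469, -0.369, 0.2718]
eef_rot: [179.9, -0.1, -177.1]
contact_force: [0.3, -0.2, 0.0]
gripper_width: 0.036
gripper_force: 0.0
```

```bash
python3 - <<'E' 2>/dev/null
from h import *
st(); c=cap('wrist'); hafts(c,(.50,.612,-.424,-.24),.022,.045); save(c['image'],'m10.png')
E
```

```text
time_s 31.8
tcp_pos [ 0.5469 -0.369   0.2718]
eef_rot [ 1.799406e+02 -1.332000e-01 -1.770876e+02]
contact_force [ 0.3192 -0.1527  0.0353]
gripper_width 0.036
gripper_force 0.0
joints [-1.71129e+01  1.77942e+01  3.07180e+00 -1.06000e-02 -7.54231e+01
 -6.99721e+01]
938 rect [ 0.5617 -0.3876] [0.0861 0.0269] 2.7 ztop 0.0352 x [0.5188 0.6027] y [-0.4019 -0.3744] px [235 137  19  57] [ 17. 147. 223.]
591 rect [ 0.6082 -0.332 ] [0.0018 0.1836] 2.4 ztop 0.044 x [0.6043 0.6119] y [-0.4202 -0.2423] px [219 196 122   6] [ 12. 179.  93.]
```

Call:
{"op": "apply_moves", "data": {
  "targets": [
    {"dp":[0.009,-0.019,-0.04],"yaw":-0.3},
    {"dp":[0.009,-0.019,-0.08],"yaw":-0.3},
    {"dp":[0.009,-0.019,-0.12],"yaw":-0.3},
    {"dp":[0.009,-0.019,-0.16],"yaw":-0.3},
    {"dp":[0.009,-0.019,-0.195],"yaw":-0.3},
    {"dp":[0.009,-0.019,-0.22],"yaw":-0.3},
    {"dp":[0.009,-0.019,-0.235],"yaw":-0.3},
    {"dp":[0.009,-0.019,-0.248],"yaw":-0.3},
    {"dp":[0.009,-0.019,-0.256],"yaw":-0.3},
    {"dp":[0.009,-0.019,-0.259],"yaw":-0.3},
    {"dp":[0.009,-0.019,-0.259],"yaw":-0.3},
    {"dp":[0.009,-0.019,-0.259],"yaw":-0.3}
  ],
  "grip": 0.23
}}

```text
time_s: 32.85
tcp_pos: [0.557, -0.3884, 0.0155]
eef_rot: [-180.0, 0.1, -177.5]
contact_force: [0.8, -0.1, 1.0]
gripper_width: 0.0339
gripper_force: 0.0
```

Call:
{"op": "apply_moves", "data": {
  "targets": [
    {"dp":[0,0,0],"yaw":0},
    {"dp":[0,0,0],"yaw":0},
    {"dp":[0,0,0],"yaw":0},
    {"dp":[0,0,0],"yaw":0}
  ],
  "grip": 1.0,
  "squeeze": 25
}}

```text
time_s: 33.18
tcp_pos: [0.5571, -0.3884, 0.0158]
eef_rot: [-179.9, 0.1, -177.6]
contact_force: [-0.7, 1.7, 5.8]
gripper_width: 0.0278
gripper_force: 25.0
```

Call:
{"op": "apply_moves", "data": {
  "targets": [
    {"dp":[0,0,0],"yaw":0},
    {"dp":[0,0,0],"yaw":0},
    {"dp":[0,0,-0.003],"yaw":0},
    {"dp":[0,0,-0.003],"yaw":0}
  ],
  "grip": 0.23
}}

```text
time_s: 33.52
tcp_pos: [0.5558, -0.388, 0.0107]
eef_rot: [180.0, -0.1, -177.6]
contact_force: [0.1, 0.4, -0.2]
gripper_width: 0.0335
gripper_force: 0.0
```

Call:
{"op": "apply_moves", "data": {
  "targets": [
    {"dp":[0,0,0],"yaw":0},
    {"dp":[0,0,0],"yaw":0},
    {"dp":[0,0,0],"yaw":0},
    {"dp":[0,0,0],"yaw":0},
    {"dp":[0,0,0],"yaw":0}
  ],
  "grip": 1.0,
  "squeeze": 25
}}

```text
time_s: 33.93
tcp_pos: [0.5562, -0.3881, 0.0113]
eef_rot: [180.0, -0.0, -177.6]
contact_force: [-0.1, 0.3, -0.0]
gripper_width: 0.0274
gripper_force: 25.0
```

Call:
{"op": "apply_moves", "data": {
  "targets": [
    {"dp":[0,0,0.02],"yaw":0},
    {"dp":[0,0,0.045],"yaw":0},
    {"dp":[0,0,0.085],"yaw":0},
    {"dp":[0,0,0.12],"yaw":0},
    {"dp":[0,0.01,0.16],"yaw":0},
    {"dp":[0,0.02,0.19],"yaw":0},
    {"dp":[0,0.02,0.19],"yaw":0},
    {"dp":[0,0.02,0.19],"yaw":0}
  ]
}}

```text
time_s: 34.6
tcp_pos: [0.5574, -0.368, 0.2043]
eef_rot: [-179.9, 0.3, -177.5]
contact_force: [0.2, 0.6, -1.3]
gripper_width: 0.0274
gripper_force: 25.0
```

Call:
{"op": "apply_moves", "data": {
  "targets": [
    {"dp":[0.01,0.03,0.0],"yaw":7},
    {"dp":[0.025,0.065,0.0],"yaw":14},
    {"dp":[0.04,0.1,0.0],"yaw":21},
    {"dp":[0.055,0.135,0.0],"yaw":28},
    {"dp":[0.065,0.17,0.0],"yaw":35},
    {"dp":[0.075,0.2,0.0],"yaw":42},
    {"dp":[0.09,0.235,0.0],"yaw":49},
    {"dp":[0.1,0.27,0.0],"yaw":56},
    {"dp":[0.11,0.3,0.0],"yaw":63},
    {"dp":[0.12,0.335,0.0],"yaw":70},
    {"dp":[0.13,0.365,0.0],"yaw":77},
    {"dp":[0.143,0.3975,0.0],"yaw":84},
    {"dp":[0.143,0.3975,0.0],"yaw":91},
    {"dp":[0.143,0.3975,0.0],"yaw":91.9},
    {"dp":[0.143,0.3975,0.0],"yaw":91.9},
    {"dp":[0.143,0.3975,0.0],"yaw":91.9},
    {"dp":[0.143,0.3975,0.0],"yaw":91.9}
  ]
}}

```text
time_s: 36.02
tcp_pos: [0.6988, 0.0282, 0.2011]
eef_rot: [180.0, -0.0, -85.9]
contact_force: [0.0, 0.2, -1.0]
gripper_width: 0.0274
gripper_force: 25.0
```

```bash
python3 - <<'E' 2>/dev/null
from h import *
t=get_state()['tcp_pos']; print(t,get_state()['gripper_width'])
c=cap('wrist'); P=cloud(c); clamp(c)
for u in (252,257,262): print([(1000*np.round(P[v,u]-t,3)).astype(int).tolist() for v in list(range(156,230,6))+list(range(284,326,4))])
E
```

```text
[0.69883309 0.02816144 0.20111565] 0.02737940973994068
blue 439 ((0.5202544331550598, 0.08256559073925018), (0.012181190773844719, 0.07286033034324646), 62.142581939697266)
red 65 [0.4734 0.105  0.0841] [0.46636511 0.10343859 0.04780435] [0.47803733 0.1072863  0.08812855]
[[8, -17, -169], [7, -10, -169], [7, -2, -169], [6, 6, -170], [6, -38, 9], [6, -38, 19], [6, -36, 23], [6, -33, 24], [5, -29, 23], [5, -26, 23], [5, -22, 24], [5, -18, 23], [4, -15, 24], [4, -27, 88], [2, 29, 17], [1, 31, 18], [1, 33, 19], [1, 36, 19], [1, 39, 19], [1, 42, 19], [1, 45, 19], [4, -23, 97], [4, -23, 99], [4, -22, 99]]
[[2, -17, -168], [1, -10, -168], [1, -3, -168], [0, 5, -170], [3, -38, 7], [3, -38, 19], [3, -36, 23], [3, -33, 24], [3, -30, 24], [2, -26, 23], [2, -23, 24], [2, -19, 23], [2, -16, 24], [2, -26, 87], [-2, 30, 16], [-2, 30, 19], [-2, 32, 20], [-2, 34, 21], [-2, 38, 20], [-2, 41, 20], [-3, 45, 19], [2, -23, 97], [2, -22, 98], [2, -23, 100]]
[[-4, -18, -169], [-5, -11, -168], [-5, -3, -167], [-6, 4, -168], [0, -39, 8], [1, -38, 19], [1, -36, 24], [0, -33, 23], [0, -29, 22], [0, -26, 24], [-1, -22, 23], [-1, -19, 23], [-1, -15, 23], [1, -27, 87], [-5, 29, 16], [-5, 30, 19], [-5, 33, 19], [-5, 36, 19], [-5, 39, 19], [-6, 42, 19], [-6, 45, 19], [1, -23, 97], [1, -23, 98], [1, -23, 100]]
```

Call:
{"op": "apply_moves", "data": {
  "targets": [
    {"dp":[0.0005,0.0018,-0.035],"yaw":0.2},
    {"dp":[0.0005,0.0018,-0.07],"yaw":0.2},
    {"dp":[0.0005,0.0018,-0.1],"yaw":0.2},
    {"dp":[0.0005,0.0018,-0.125],"yaw":0.2},
    {"dp":[0.0005,0.0018,-0.14],"yaw":0.2},
    {"dp":[0.0005,0.0018,-0.15],"yaw":0.2},
    {"dp":[0.0005,0.0018,-0.158],"yaw":0.2},
    {"dp":[0.0005,0.0018,-0.162],"yaw":0.2},
    {"dp":[0.0005,0.0018,-0.163],"yaw":0.2},
    {"dp":[0.0005,0.0018,-0.163],"yaw":0.2}
  ]
}}

```text
time_s: 36.9
tcp_pos: [0.7003, 0.0311, 0.0393]
eef_rot: [-179.9, 0.0, -85.5]
contact_force: [-0.5, -0.1, -0.9]
gripper_width: 0.0276
gripper_force: 25.0
```

Call:
{"op": "apply_moves", "data": {
  "targets": [
    {"dp":[0,0,-0.0005],"yaw":0},
    {"dp":[0,0,-0.001],"yaw":0}
  ]
}}

```text
time_s: 37.07
tcp_pos: [0.7004, 0.0313, 0.0386]
eef_rot: [-179.9, 0.0, -85.5]
contact_force: [-0.4, 1.3, -0.5]
gripper_width: 0.0276
gripper_force: 25.0
```

Call:
{"op": "apply_moves", "data": {
  "targets": [
    {"dp":[0,0,0],"yaw":0},
    {"dp":[0,0,0],"yaw":0},
    {"dp":[0,0,0],"yaw":0}
  ],
  "grip": 0.05
}}

```text
time_s: 37.32
tcp_pos: [0.7, 0.0313, 0.0379]
eef_rot: [-180.0, 0.0, -85.5]
contact_force: [-0.5, -1.3, -1.1]
gripper_width: 0.0398
gripper_force: 0.0
```

Call:
{"op": "apply_moves", "data": {
  "targets": [
    {"dp":[0,0,0.02],"yaw":0},
    {"dp":[0,0,0.05],"yaw":0},
    {"dp":[0,0,0.09],"yaw":0},
    {"dp":[0,0,0.13],"yaw":0},
    {"dp":[-0.02,0.013,0.152],"yaw":0},
    {"dp":[-0.02,0.013,0.152],"yaw":0},
    {"dp":[-0.02,0.013,0.152],"yaw":0}
  ]
}}

```text
time_s: 37.9
tcp_pos: [0.6802, 0.045, 0.1922]
eef_rot: [-179.7, 0.1, -85.4]
contact_force: [0.2, -0.7, -0.3]
gripper_width: 0.0422
gripper_force: 0.0
```

```bash
python3 - <<'E' 2>/dev/null
from h import *
st(); c=cap('wrist'); A=c['image']; hafts(c,(.66,.74,-.011,.1),.042,.07); clamp(c); hafts(c,(.66,.74,-.011,.083),.04,.07)
E
```

```text
time_s 37.9
tcp_pos [0.6802 0.045  0.1922]
eef_rot [-1.797487e+02  7.010000e-02 -8.543530e+01]
contact_force [ 0.1842 -0.6826 -0.3148]
gripper_width 0.0422
gripper_force 0.0
joints [ 2.01258e+01  2.20712e+01 -1.06850e+00 -1.00000e-04 -6.65994e+01
 -1.55611e+01]
1730 rect [0.7023 0.0357] [0.0289 0.0859] 4.2 ztop 0.0612 x [0.6883 0.7167] y [-0.0073  0.0767] px [227 127  26  77] [ 16. 147. 174.]
blue 491 ((0.5203997492790222, 0.08230526745319366), (0.012126240879297256, 0.0724615752696991), 63.246826171875)
red 115 [0.4711 0.1068 0.0874] [0.46306343 0.10205917 0.04711663] [0.47876656 0.11130548 0.08940092]
1767 rect [0.7057 0.0359] [0.0358 0.0859] 4.2 ztop 0.0611 x [0.6884 0.7195] y [-0.0072  0.0766] px [221 127  32  77] [ 16. 147. 174.]
```

Haft 2 is well seated. Same press sequence.

Call:
{"op": "apply_moves", "data": {
  "targets": [
    {"dp":[-0.035,0.02,0],"yaw":0},
    {"dp":[-0.07,0.04,0],"yaw":0},
    {"dp":[-0.105,0.06,0],"yaw":0},
    {"dp":[-0.14,0.075,-0.01],"yaw":0},
    {"dp":[-0.165,0.08,-0.04],"yaw":0},
    {"dp":[-0.165,0.08,-0.07],"yaw":0},
    {"dp":[-0.165,0.08,-0.1],"yaw":0},
    {"dp":[-0.165,0.08,-0.13],"yaw":0},
    {"dp":[-0.165,0.08,-0.148],"yaw":0},
    {"dp":[-0.165,0.08,-0.155],"yaw":0},
    {"dp":[-0.165,0.08,-0.155],"yaw":0}
  ],
  "grip": 1.0
}}

```text
time_s: 38.87
tcp_pos: [0.5132, 0.1229, 0.0318]
eef_rot: [179.7, -0.2, -85.5]
contact_force: [-0.3, -0.8, -0.1]
gripper_width: 0.0002
gripper_force: 0.0
```

Call:
{"op": "apply_moves", "data": {
  "targets": [
    {"dp":[0,-0.01,0],"yaw":0},
    {"dp":[0,-0.02,0],"yaw":0},
    {"dp":[0,-0.027,0],"yaw":0},
    {"dp":[0,-0.034,0],"yaw":0},
    {"dp":[0,-0.041,0],"yaw":0},
    {"dp":[0,-0.048,0],"yaw":0},
    {"dp":[0,-0.048,0],"yaw":0}
  ]
}}

```text
time_s: 39.45
tcp_pos: [0.515, 0.0762, 0.0356]
eef_rot: [-179.9, 0.1, -85.6]
contact_force: [-4.1, 9.0, 1.8]
gripper_width: 0.0003
gripper_force: 4.4
```

Call:
{"op": "apply_moves", "data": {
  "targets": [
    {"dp":[0,-0.007,0],"yaw":0},
    {"dp":[0,-0.014,0],"yaw":0},
    {"dp":[0,-0.02,0],"yaw":0},
    {"dp":[0,-0.026,0],"yaw":0},
    {"dp":[0,-0.032,0],"yaw":0},
    {"dp":[0,-0.038,0],"yaw":0},
    {"dp":[0,-0.038,0],"yaw":0}
  ]
}}

```text
time_s: 40.03
tcp_pos: [0.5148, 0.0372, 0.0347]
eef_rot: [-180.0, 0.0, -85.5]
contact_force: [-1.1, 7.3, 0.3]
gripper_width: 0.0001
gripper_force: 3.4
```

```bash
python3 - <<'E' 2>/dev/null
from h import *
for n in('wrist','side'):
    c=cap(n); print(n); clamp(c)
E
```

```text
wrist
blue 2184 ((0.5246086120605469, 0.018201451748609543), (0.07405692338943481, 0.012127206660807133), 13.696770668029785)
red 1158 [0.4681 0.0029 0.0869] [4.61085859e-01 3.11531344e-04 4.71600489e-02] [0.47738629 0.00773937 0.08961377]
side
blue 44 ((0.5238088965415955, 0.017430664971470833), (0.07020625472068787, 0.012449895031750202), 16.583301544189453)
red 22 [0.4667 0.0006 0.0861] [ 0.46282033 -0.00300083  0.05349953] [0.47198362 0.00600619 0.08913832]
```

Locked. Now the release.

Call:
{"op": "apply_moves", "data": {
  "targets": [
    {"dp":[0,0.004,0.03],"yaw":0},
    {"dp":[0,0.0,0.065],"yaw":0},
    {"dp":[0,-0.03,0.1],"yaw":0},
    {"dp":[-0.02,-0.07,0.1],"yaw":0},
    {"dp":[-0.047,-0.072,0.1],"yaw":0},
    {"dp":[-0.047,-0.072,0.075],"yaw":0},
    {"dp":[-0.047,-0.072,0.045],"yaw":0},
    {"dp":[-0.047,-0.072,0.03],"yaw":0},
    {"dp":[-0.047,-0.072,0.028],"yaw":0},
    {"dp":[-0.047,-0.072,0.028],"yaw":0}
  ]
}}

```text
time_s: 40.97
tcp_pos: [0.4671, -0.0341, 0.0618]
eef_rot: [179.9, -0.1, -85.5]
contact_force: [0.5, 1.1, 1.2]
gripper_width: 0.0008
gripper_force: 0.0
```

Call:
{"op": "apply_moves", "data": {
  "targets": [
    {"dp":[0,0.01,0],"yaw":0},
    {"dp":[0,0.02,0],"yaw":0},
    {"dp":[0,0.028,0],"yaw":0},
    {"dp":[0,0.036,0],"yaw":0},
    {"dp":[0,0.044,0],"yaw":0},
    {"dp":[0,0.052,0],"yaw":0},
    {"dp":[0,0.06,0],"yaw":0},
    {"dp":[0,0.066,0],"yaw":0},
    {"dp":[0,0.066,0],"yaw":0}
  ]
}}

```text
time_s: 41.72
tcp_pos: [0.4685, 0.0337, 0.0627]
eef_rot: [-179.9, 0.0, -85.4]
contact_force: [-0.7, -0.5, 0.3]
gripper_width: 0.0006
gripper_force: 0.2
```

Call:
{"op": "apply_moves", "data": {
  "targets": [
    {"dp":[0,0,0.0],"yaw":0},
    {"dp":[0,-0.005,0.03],"yaw":0},
    {"dp":[0,-0.005,0.07],"yaw":0},
    {"dp":[0.04,0,0.11],"yaw":0},
    {"dp":[0.08,0,0.13],"yaw":0},
    {"dp":[0.12,0,0.13],"yaw":0},
    {"dp":[0.16,0,0.13],"yaw":0},
    {"dp":[0.2,0,0.13],"yaw":0},
    {"dp":[0.2,0,0.13],"yaw":0},
    {"dp":[0.2,0,0.13],"yaw":0}
  ],
  "grip": -0.05
}}

```text
time_s: 42.55
tcp_pos: [0.6706, 0.0316, 0.1905]
eef_rot: [179.9, -0.0, -85.6]
contact_force: [-0.4, -0.0, -0.4]
gripper_width: 0.0459
gripper_force: 0.0
```

```bash
python3 - <<'E' 2>/dev/null
from h import *
st(); c=cap('wrist'); clamp(c); hafts(c,(.66,.74,-.011,.083),.042,.07)
P=cloud(c); print([ (1000*np.round(P[v,u],3)).astype(int).tolist() for u in (230,) for v in range(120,216,5)])
c=cap('side'); clamp(c)
E
```

```text
time_s 42.55
tcp_pos [0.6706 0.0316 0.1905]
eef_rot [ 1.799429e+02 -2.820000e-02 -8.556870e+01]
contact_force [-0.3922 -0.0185 -0.4029]
gripper_width 0.0459
gripper_force 0.0
joints [ 1.93093e+01  2.13784e+01 -2.35430e+00  1.37000e-02 -6.63298e+01
 -1.48835e+01]
blue 342 ((0.5264554023742676, 0.07895931601524353), (0.011760761961340904, 0.057235173881053925), 62.78837966918945)
1592 rect [0.7033 0.0279] [0.028  0.0784] 2.3 ztop 0.0611 x [0.69   0.7178] y [-0.0102  0.0658] px [216 136  26  70] [ 16. 147. 179.]
[[704, -28, 55], [703, -24, 61], [703, -18, 59], [703, -13, 60], [703, -8, 60], [702, -3, 61], [702, 2, 60], [702, 8, 60], [702, 13, 61], [701, 19, 60], [701, 24, 60], [701, 30, 60], [701, 35, 60], [700, 41, 59], [700, 48, 58], [700, 54, 57], [700, 60, 56], [699, 67, 55], [702, 88, 19], [702, 96, 18]]
blue 61 ((0.5175550580024719, 0.08007495105266571), (0.009983856230974197, 0.0700094997882843), 66.1155776977539)
red 27 [0.4668 0.1045 0.0814] [0.46366151 0.1005718  0.04290041] [0.47726815 0.1117261  0.08494339]
```

Call:
{"op": "apply_moves", "data": {
  "targets": [
    {"dp":[0.032,-0.008,-0.02],"yaw":0},
    {"dp":[0.032,-0.008,-0.05],"yaw":0},
    {"dp":[0.032,-0.008,-0.08],"yaw":0},
    {"dp":[0.032,-0.008,-0.11],"yaw":0},
    {"dp":[0.032,-0.008,-0.13],"yaw":0},
    {"dp":[0.032,-0.008,-0.145],"yaw":0},
    {"dp":[0.032,-0.008,-0.154],"yaw":0},
    {"dp":[0.032,-0.008,-0.154],"yaw":0},
    {"dp":[0.032,-0.008,-0.154],"yaw":0}
  ],
  "grip": 0.18
}}

```text
time_s: 43.4
tcp_pos: [0.6989, 0.0242, 0.0388]
eef_rot: [180.0, 0.0, -85.5]
contact_force: [-0.1, 0.8, -0.4]
gripper_width: 0.0359
gripper_force: 0.0
```

Call:
{"op": "apply_moves", "data": {
  "targets": [
    {"dp":[0,0,0],"yaw":0},
    {"dp":[0,0,0],"yaw":0},
    {"dp":[0,0,0],"yaw":0},
    {"dp":[0,0,0],"yaw":0},
    {"dp":[0,0,0],"yaw":0}
  ],
  "grip": 1.0,
  "squeeze": 25
}}

```text
time_s: 43.82
tcp_pos: [0.7002, 0.0243, 0.0398]
eef_rot: [-179.9, 0.0, -85.5]
contact_force: [-1.9, 0.7, 6.4]
gripper_width: 0.0278
gripper_force: 25.0
```

Call:
{"op": "apply_moves", "data": {
  "targets": [
    {"dp":[0,0.004,0.02],"yaw":0},
    {"dp":[0,0.004,0.05],"yaw":0},
    {"dp":[0,0.004,0.09],"yaw":0},
    {"dp":[0,0.004,0.13],"yaw":0},
    {"dp":[0,0.004,0.15],"yaw":0},
    {"dp":[0,0.004,0.15],"yaw":0},
    {"dp":[0,0.004,0.15],"yaw":0}
  ]
}}

```text
time_s: 44.4
tcp_pos: [0.7003, 0.0284, 0.1904]
eef_rot: [-179.8, 0.1, -85.5]
contact_force: [0.0, 0.1, -0.9]
gripper_width: 0.0279
gripper_force: 25.0
```

```bash
python3 - <<'E' 2>/dev/null
from h import *
t=get_state()['tcp_pos']; print(t)
c=cap('wrist'); P=cloud(c)
for u in (257,): print([(1000*np.round(P[v,u]-t,3)).astype(int).tolist() for v in list(range(170,230,5))+list(range(284,350,4))])
c=cap('scene'); hafts(c,(.47,.62,.2,.45),.019,.045)
E
```

```text
[0.70025667 0.02839621 0.19039091]
[[1, -3, -158], [1, 3, -157], [3, -36, 1], [3, -37, 12], [3, -36, 19], [3, -34, 21], [3, -31, 21], [3, -28, 21], [2, -25, 20], [2, -22, 21], [2, -18, 19], [2, -16, 21], [2, -27, 87], [-2, 28, 17], [-2, 32, 17], [-2, 34, 17], [-2, 37, 17], [-3, 40, 18], [-16, 225, -191], [-17, 231, -189], [2, -23, 97], [2, -23, 98], [2, -23, 100], [2, -26, 104], [2, -26, 105], [2, -26, 107], [2, -26, 108], [-9223372036854775808, -9223372036854775808, -9223372036854775808], [2, -26, 111]]
161 rect [0.5408 0.3772] [0.0286 0.0967] 88.0 ztop 0.0361 x [0.493  0.5883] y [0.3628 0.3913] px [359 193  10  22] [ 19. 137. 175.]
```

Call:
{"op": "apply_moves", "data": {
  "targets": [
    {"dp":[-0.01,0.02,0],"yaw":7},
    {"dp":[-0.02,0.04,0],"yaw":14},
    {"dp":[-0.035,0.06,0],"yaw":21},
    {"dp":[-0.05,0.08,0],"yaw":28},
    {"dp":[-0.065,0.1,0],"yaw":35},
    {"dp":[-0.08,0.12,0],"yaw":42},
    {"dp":[-0.095,0.14,0],"yaw":49},
    {"dp":[-0.11,0.16,0],"yaw":56},
    {"dp":[-0.125,0.18,0],"yaw":63},
    {"dp":[-0.14,0.21,0],"yaw":70},
    {"dp":[-0.158,0.23,0],"yaw":77},
    {"dp":[-0.158,0.23,0],"yaw":82.5},
    {"dp":[-0.158,0.23,0],"yaw":82.5},
    {"dp":[-0.158,0.23,0],"yaw":82.5},
    {"dp":[-0.158,0.23,0],"yaw":82.5}
  ]
}}

```text
time_s: 45.75
tcp_pos: [0.5417, 0.2575, 0.1875]
eef_rot: [179.9, 0.1, -3.2]
contact_force: [-0.5, -1.0, -1.0]
gripper_width: 0.0274
gripper_force: 25.0
```

Call:
{"op": "apply_moves", "data": {
  "targets": [
    {"dp":[0,0.0005,-0.04],"yaw":0},
    {"dp":[0,0.0005,-0.08],"yaw":0},
    {"dp":[0,0.0005,-0.115],"yaw":0},
    {"dp":[0,0.0005,-0.14],"yaw":0},
    {"dp":[0,0.0005,-0.155],"yaw":0},
    {"dp":[0,0.0005,-0.165],"yaw":0},
    {"dp":[0,0.0005,-0.172],"yaw":0},
    {"dp":[0,0.0005,-0.174],"yaw":0},
    {"dp":[0,0.0005,-0.174],"yaw":0},
    {"dp":[0,0.0005,-0.175],"yaw":0}
  ]
}}

```text
time_s: 46.58
tcp_pos: [0.5426, 0.2592, 0.0146]
eef_rot: [-179.9, -0.1, -3.0]
contact_force: [0.1, -0.5, -1.8]
gripper_width: 0.0277
gripper_force: 25.0
```

Call:
{"op": "apply_moves", "data": {
  "targets": [
    {"dp":[0,0,0],"yaw":0},
    {"dp":[0,0,-0.001],"yaw":0},
    {"dp":[0,0,-0.001],"yaw":0}
  ]
}}

```text
time_s: 46.83
tcp_pos: [0.5424, 0.2593, 0.0138]
eef_rot: [-179.9, -0.1, -3.0]
contact_force: [-0.8, -0.5, 4.2]
gripper_width: 0.0275
gripper_force: 25.0
```

Call:
{"op": "apply_moves", "data": {
  "targets": [
    {"dp":[0,0,0],"yaw":0},
    {"dp":[0,0,0],"yaw":0},
    {"dp":[0,0,0],"yaw":0}
  ],
  "grip": 0.18
}}

```text
time_s: 47.08
tcp_pos: [0.5418, 0.2588, 0.0126]
eef_rot: [-180.0, -0.0, -3.0]
contact_force: [0.5, 0.1, -0.5]
gripper_width: 0.0352
gripper_force: 0.0
```

Call:
{"op": "apply_moves", "data": {
  "targets": [
    {"dp":[0,0,0.02],"yaw":0},
    {"dp":[0,0,0.05],"yaw":0},
    {"dp":[0,0,0.09],"yaw":0},
    {"dp":[0,0,0.13],"yaw":0},
    {"dp":[0,0,0.2],"yaw":0},
    {"dp":[0,0,0.25],"yaw":0},
    {"dp":[0,0,0.25],"yaw":0},
    {"dp":[0,0,0.25],"yaw":0},
    {"dp":[0,0,0.25],"yaw":0}
  ]
}}

```text
time_s: 47.83
tcp_pos: [0.5426, 0.2594, 0.2654]
eef_rot: [-179.8, -0.2, -3.0]
contact_force: [-0.4, 0.4, -0.6]
gripper_width: 0.0358
gripper_force: 0.0
```

```bash
python3 - <<'E' 2>/dev/null
from h import *
st(); c=cap('wrist'); hafts(c,(.47,.62,.2,.42),.02,.045)
P=cloud(cap('scene')); m=(P[...,0]>.615)&(P[...,0]<.75)&(abs(P[...,1]+.327)<.045)&(P[...,2]>.1)&(P[...,2]<.25); p=P[m]
print('lid max z',np.percentile(p,[1,50,99],axis=0))
c=cap('side'); P=cloud(c); hsv=cv2.cvtColor(c['image'],cv2.COLOR_RGB2HSV).astype(int)
m=(P[...,0]>.66)&(P[...,0]<.75)&(abs(P[...,1]+.327)<.07)&(P[...,2]>.12)&(P[...,2]<.2)&(hsv[...,0]>17); p=P[m]; print('bar',m.sum(),np.percentile(p,[2,50,98],axis=0))
E
```

```text
time_s 47.8333
tcp_pos [0.5426 0.2594 0.2654]
eef_rot [-179.7729   -0.2227   -2.9904]
contact_force [-0.4443  0.4428 -0.565 ]
gripper_width 0.0358
gripper_force 0.0
joints [ 4.41536e+01  1.20743e+01 -5.46970e+00  9.20000e-03 -7.21381e+01
  4.28536e+01]
96 rect [0.6047 0.3176] [0.133  0.0002] 86.9 ztop 0.0265 x [0.6011 0.6082] y [0.2525 0.3835] px [166 118  96   1] [ 18.   78.5 161. ]
996 rect [0.5475 0.3756] [0.0288 0.0797] 86.6 ztop 0.035 x [0.5082 0.5866] y [0.3621 0.3901] px [169 133  22  55] [ 19.  143.  236.5]
924 rect [0.5405 0.2601] [0.0266 0.0794] 87.6 ztop 0.0351 x [0.5017 0.5799] y [0.2457 0.2729] px [248 134  19  54] [ 17. 143. 215.]
lid max z [[ 0.63429304 -0.37066592  0.10193009]
 [ 0.65216381 -0.33015764  0.15926656]
 [ 0.69414786 -0.28255598  0.17972129]]
bar 179 [[ 0.66381201 -0.37546038  0.15405044]
 [ 0.68450191 -0.33119686  0.16067649]
 [ 0.69243743 -0.27460207  0.16728383]]
```

Both hafts lie flat in the tray at 80 mm each, and the clamp is open. Now I'll shut the lid, starting above the leaning bar.

Call:
{"op": "apply_moves", "data": {
  "targets": [
    {"dp":[0.01,-0.035,0],"yaw":-7},
    {"dp":[0.02,-0.07,0],"yaw":-14},
    {"dp":[0.03,-0.105,0],"yaw":-21},
    {"dp":[0.04,-0.14,0],"yaw":-28},
    {"dp":[0.05,-0.175,0],"yaw":-35},
    {"dp":[0.06,-0.21,0],"yaw":-42},
    {"dp":[0.07,-0.25,0],"yaw":-49},
    {"dp":[0.08,-0.29,0],"yaw":-56},
    {"dp":[0.09,-0.33,0],"yaw":-63},
    {"dp":[0.1,-0.365,0],"yaw":-70},
    {"dp":[0.11,-0.4,0],"yaw":-77},
    {"dp":[0.12,-0.44,0],"yaw":-84.6},
    {"dp":[0.13,-0.475,0],"yaw":-84.6},
    {"dp":[0.135,-0.51,0],"yaw":-84.6},
    {"dp":[0.14,-0.55,0],"yaw":-84.6},
    {"dp":[0.144,-0.583,0],"yaw":-84.6},
    {"dp":[0.144,-0.583,0],"yaw":-84.6},
    {"dp":[0.144,-0.583,0],"yaw":-84.6},
    {"dp":[0.144,-0.583,0],"yaw":-84.6}
  ],
  "grip": 0.45
}}

```text
time_s: 49.57
tcp_pos: [0.6852, -0.3243, 0.2602]
eef_rot: [179.8, 0.1, -87.6]
contact_force: [-1.0, 0.2, -0.7]
gripper_width: 0.024
gripper_force: 0.0
```

```bash
python3 - <<'E' 2>/dev/null
from h import *
st(); c=cap('wrist'); P=cloud(c); hsv=cv2.cvtColor(c['image'],cv2.COLOR_RGB2HSV).astype(int)
m=(P[...,0]>.655)&(P[...,0]<.75)&(abs(P[...,1]+.327)<.07)&(P[...,2]>.13)&(P[...,2]<.19); 
p=P[m]; print(m.sum(),np.percentile(p,[2,50,98],axis=0))
for v in range(130,200,12):
    k=m[v]; print(v,np.where(k)[0][[0,-1]] if k.any() else '', np.round(P[v][k],3)[:14:2].tolist())
save(c['image'],'m11.png')
E
```

```text
time_s 49.5667
tcp_pos [ 0.6852 -0.3243  0.2602]
eef_rot [ 1.798266e+02  5.980000e-02 -8.763430e+01]
contact_force [-0.9539  0.2275 -0.6545]
gripper_width 0.024
gripper_force 0.0
joints [-1.06832e+01  2.77094e+01  1.66207e+01 -1.94000e-02 -7.90937e+01
  1.30527e+01]
1690 [[ 0.6553683  -0.38952438  0.15813744]
 [ 0.68416574 -0.34232292  0.1618665 ]
 [ 0.69238091 -0.27554081  0.17677853]]
130 [255 295] [[0.69, -0.379, 0.158], [0.688, -0.379, 0.156], [0.657, -0.383, 0.176], [0.655, -0.383, 0.177]]
142 [251 293] [[0.693, -0.368, 0.16], [0.691, -0.369, 0.162], [0.689, -0.369, 0.162], [0.687, -0.369, 0.162], [0.686, -0.369, 0.161], [0.684, -0.369, 0.161], [0.682, -0.369, 0.163]]
154 [251 292] [[0.693, -0.357, 0.161], [0.691, -0.357, 0.16], [0.689, -0.357, 0.162], [0.687, -0.358, 0.162], [0.685, -0.357, 0.162], [0.683, -0.357, 0.16], [0.656, -0.362, 0.177]]
166 [251 291] [[0.692, -0.345, 0.159], [0.69, -0.346, 0.162], [0.688, -0.346, 0.162], [0.687, -0.346, 0.163], [0.685, -0.346, 0.162], [0.683, -0.345, 0.159]]
178 [251 290] [[0.692, -0.333, 0.161], [0.69, -0.334, 0.162], [0.688, -0.334, 0.162], [0.686, -0.334, 0.162], [0.684, -0.334, 0.161], [0.682, -0.333, 0.16]]
190 [251 261] [[0.691, -0.32, 0.159], [0.689, -0.321, 0.161], [0.687, -0.322, 0.163], [0.685, -0.321, 0.161], [0.684, -0.322, 0.162], [0.681, -0.321, 0.159]]
```

View pics/m11.png

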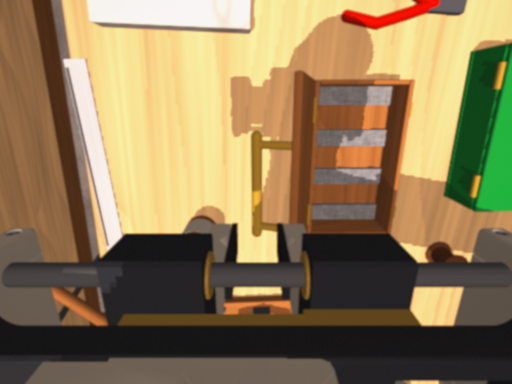

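The case is empty. The leaning bar runs from (257,135) to (257,232) at x≈0.6865, with its centre at z≈0.157. I'm descending with a narrow opening.

Call:
{"op": "apply_moves", "data": {
  "targets": [
    {"dp":[0.002,0,-0.03],"yaw":0},
    {"dp":[0.002,0,-0.05],"yaw":0},
    {"dp":[0.002,0,-0.065],"yaw":0},
    {"dp":[0.002,0,-0.078],"yaw":0},
    {"dp":[0.002,0,-0.088],"yaw":0},
    {"dp":[0.002,0,-0.096],"yaw":0},
    {"dp":[0.002,0,-0.104],"yaw":0},
    {"dp":[0.002,0,-0.111],"yaw":0},
    {"dp":[0.002,0,-0.116],"yaw":0},
    {"dp":[0.002,0,-0.116],"yaw":0}
  ],
  "grip": 0.6
}}

```text
time_s: 50.45
tcp_pos: [0.6873, -0.3241, 0.1453]
eef_rot: [179.9, 0.0, -87.6]
contact_force: [-0.6, -0.1, -0.4]
gripper_width: 0.0176
gripper_force: 0.0
```

Call:
{"op": "apply_moves", "data": {
  "targets": [
    {"dp":[0,0,0],"yaw":0},
    {"dp":[0,0,0],"yaw":0},
    {"dp":[0,0,0],"yaw":0},
    {"dp":[0,0,0],"yaw":0}
  ],
  "grip": 1.0,
  "squeeze": 8
}}

```text
time_s: 50.78
tcp_pos: [0.6855, -0.3245, 0.1463]
eef_rot: [179.8, 0.1, -87.6]
contact_force: [-6.5, -0.2, -0.9]
gripper_width: 0.0108
gripper_force: 8.0
```

Call:
{"op": "apply_moves", "data": {
  "targets": [
    {"dp":[-0.008,0,0.0055],"yaw":0},
    {"dp":[-0.016,0,0.0106],"yaw":0},
    {"dp":[-0.027,-0.001,0.0158],"yaw":0},
    {"dp":[-0.0384,-0.001,0.02],"yaw":0},
    {"dp":[-0.05,-0.002,0.023],"yaw":0},
    {"dp":[-0.062,-0.002,0.0246],"yaw":0},
    {"dp":[-0.0744,-0.003,0.0252],"yaw":0},
    {"dp":[-0.0864,-0.003,0.0245],"yaw":0},
    {"dp":[-0.0864,-0.003,0.0245],"yaw":0}
  ]
}}

```text
time_s: 51.53
tcp_pos: [0.5999, -0.3279, 0.1734]
eef_rot: [-179.8, -0.1, -87.6]
contact_force: [-1.5, -1.4, 0.6]
gripper_width: 0.0103
gripper_force: 8.0
```

Call:
{"op": "apply_moves", "data": {
  "targets": [
    {"dp":[0,0,-0.001],"yaw":0},
    {"dp":[-0.009,0,-0.0025],"yaw":0},
    {"dp":[-0.018,-0.001,-0.0042],"yaw":0},
    {"dp":[-0.0265,-0.001,-0.007],"yaw":0},
    {"dp":[-0.035,-0.001,-0.01],"yaw":0},
    {"dp":[-0.0431,-0.002,-0.014],"yaw":0},
    {"dp":[-0.0512,-0.002,-0.0185],"yaw":0},
    {"dp":[-0.0585,-0.002,-0.0238],"yaw":0},
    {"dp":[-0.0658,-0.003,-0.0292],"yaw":0},
    {"dp":[-0.0722,-0.003,-0.0355],"yaw":0},
    {"dp":[-0.0786,-0.003,-0.0418],"yaw":0},
    {"dp":[-0.084,-0.003,-0.049],"yaw":0},
    {"dp":[-0.0895,-0.003,-0.0563],"yaw":0},
    {"dp":[-0.0895,-0.003,-0.0563],"yaw":0}
  ]
}}

```text
time_s: 52.7
tcp_pos: [0.5108, -0.3305, 0.1128]
eef_rot: [180.0, 0.0, -87.6]
contact_force: [-0.3, -5.3, -0.9]
gripper_width: 0.0106
gripper_force: 8.0
```

Call:
{"op": "apply_moves", "data": {
  "targets": [
    {"dp":[-0.003,0,-0.005],"yaw":0},
    {"dp":[-0.006,0,-0.0105],"yaw":0},
    {"dp":[-0.0085,0,-0.016],"yaw":0},
    {"dp":[-0.01,0,-0.021],"yaw":0},
    {"dp":[-0.01,0,-0.022],"yaw":0},
    {"dp":[-0.01,0,-0.022],"yaw":0}
  ]
}}

```text
time_s: 53.2
tcp_pos: [0.5013, -0.3302, 0.0923]
eef_rot: [180.0, 0.0, -87.6]
contact_force: [-1.7, -3.6, 1.7]
gripper_width: 0.0107
gripper_force: 8.0
```

Call:
{"op": "apply_moves", "data": {
  "targets": [
    {"dp":[0,0,0],"yaw":0},
    {"dp":[0,0,0],"yaw":0},
    {"dp":[0,0,0],"yaw":0},
    {"dp":[0,0,0],"yaw":0},
    {"dp":[0,0,0],"yaw":0}
  ],
  "grip": 0.0
}}

```text
time_s: 53.62
tcp_pos: [0.5018, -0.33, 0.0924]
eef_rot: [180.0, 0.0, -87.6]
contact_force: [-1.0, -0.6, 0.1]
gripper_width: 0.0381
gripper_force: 0.0
```

Call:
{"op": "apply_moves", "data": {
  "targets": [
    {"dp":[0,0,0.02],"yaw":0},
    {"dp":[0,0,0.05],"yaw":0},
    {"dp":[0,0,0.09],"yaw":0},
    {"dp":[0,0,0.13],"yaw":0},
    {"dp":[0.0,0.05,0.16],"yaw":0},
    {"dp":[0.0,0.09,0.18],"yaw":0},
    {"dp":[0.0,0.13,0.18],"yaw":0},
    {"dp":[0.0,0.15,0.18],"yaw":0},
    {"dp":[0.0,0.15,0.18],"yaw":0},
    {"dp":[0.0,0.15,0.18],"yaw":0}
  ]
}}

```text
time_s: 54.45
tcp_pos: [0.5021, -0.1784, 0.2734]
eef_rot: [-179.9, 0.0, -87.4]
contact_force: [0.1, 0.3, 0.3]
gripper_width: 0.0436
gripper_force: 0.0
```

```bash
python3 - <<'E' 2>/dev/null
from h import *
st()
c=cap('side'); P=cloud(c); clamp(c)
m=(P[...,0]>.52)&(P[...,0]<.61)&(abs(P[...,1]+.329)<.09)&(P[...,2]>.03)&(P[...,2]<.2); print('lid z',np.percentile(P[m][:,2],[2,50,98]))
c=cap('scene'); hafts(c,(.47,.62,.2,.45),.019,.045); save(c['image'][100:290,60:430],'fin.png',2)
E
```

```text
time_s 54.45
tcp_pos [ 0.5021 -0.1784  0.2734]
eef_rot [-1.79905e+02  1.97000e-02 -8.73881e+01]
contact_force [0.1004 0.2985 0.2843]
gripper_width 0.0436
gripper_force 0.0
joints [ 1.52260e+00  5.28520e+00 -1.26077e+01 -2.26000e-02 -7.20125e+01
  1.09620e+00]
blue 32 ((0.5035037994384766, 0.08711619675159454), (0.009931178763508797, 0.03836323320865631), 60.86477279663086)
red 25 [0.4655 0.1076 0.0821] [0.46293444 0.10249811 0.04204115] [0.47794236 0.11158776 0.08279803]
lid z [0.0649652  0.06814126 0.07138549]
147 rect [0.5409 0.2599] [0.0273 0.0847] 87.4 ztop 0.0364 x [0.501  0.5813] y [0.2451 0.2728] px [328 193   9  21] [ 19. 137. 160.]
154 rect [0.5418 0.3761] [0.0278 0.0967] 87.4 ztop 0.0364 x [0.5007 0.5896] y [0.3625 0.3898] px [359 193  10  22] [ 19.  137.  164.5]
```

View pics/fin.png

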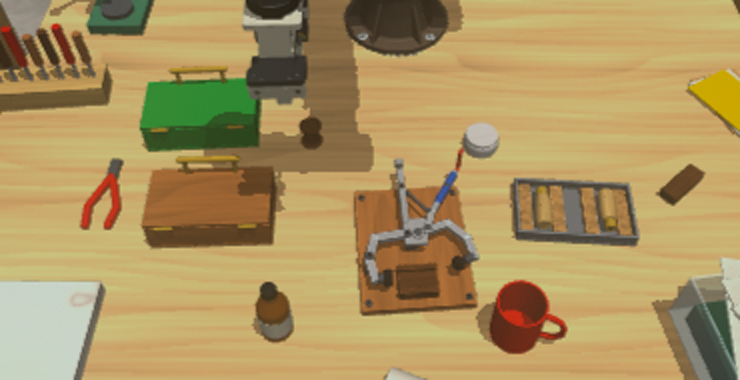

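The case at (210,205) is shut, the clamp at (415,245) is open and empty, both hafts lie flat in the tray at (543,208) and (608,210), and the bystanders are where they were.

```bash
python3 -c "
from plant import r
print(r.close_job())"
```

```text
the job is handed in; nothing more can be done
None
```

The job is handed in after about 54 s of robot time: the case held two hafts, both now measure 80 mm long (ferrules home) and lie flat in the grey tray, the clamp is open, the case is shut, and the other things on the bench look unmoved; the hand-in gave no verdict.

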